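# Clip the sugar thermometer to the pan, refit the gas knob and hold it in

## Robot

A 6-joint arm with a two-finger parallel gripper is mounted at the origin on the work surface. World frame = base frame: x ahead of the robot, y to its left, z up, the work surface at z = 0. Lengths are in mm, angles in rad, forces in N, time in s.
With the tool pointing down it reaches from about 275 to 1000 mm from the base axis. Payload 8.4 kg.
Tool frame: the origin (TCP) lies at the very end of the fingers, on their centre line; the grasp point (between the pads) lies 19 mm behind it; z points along the fingers, y is the direction in which the jaws open and shut (so a half turn about z gives the same grasp; the last joint's range is limited). The gripper opens to 85 mm and grips with 20 to 120 N. Pads are 22 mm wide; open, the fingers measure 114 mm over their backs; the gripper's body (76 mm by 85 mm) begins 54 mm behind the grasp point. The pads swing forward as they close: fully open they stand 13 mm farther back than shut.
Start: joints at [1.342, 0.353, 1.633, -0, 1.155, -0.002], TCP at [140.536, 608.997, 231.281] pointing down, gripper open.
Joint ranges: [-2.63, 2.63], [-0.92, 2.1], [0.06, 2.66], [-1.3, 4.44], [0, 2.69], [-3.02, 3.02]. Speed limits (rad/s): [2.22, 2.22, 2.79, 3.14, 3.14, 3.14].

## Interface

Orientations are given as [roll, pitch, yaw] about the fixed x, y, z axes, in that order (R = Rz(yaw) Ry(pitch) Rx(roll)).
In Python, from rig import sense, grab_frame, get_calibration, sign_off, boxes_of, trace gives the robot as it stands.
- The arm moves only by the tool servo_tool, never from a script. Its argument "rows" is a list of rows, each a list of 3 entries, a list of its own where there are three numbers: the finger opening in mm, from 0 to 85.4, then the shift along the tool's x, y, z in mm, then the turn, a rotation vector about the tool's x, y, z in degrees. A call has 1 to 8 rows; each row shifts and turns the commanded pose from where the row before left it, along the tool's axes as they then stand; what a row does not reach is not made up. A row lasts 1/8 s, in which the tool goes at most 62.5 mm and 10.7 degrees, less where a joint would pass 70% of its speed; a pose out of reach is approached as far as the arm can. A call is refused whole if a number of a shift passes 62.5 or a number of a turn 10.7, either way. A call with a gripper value outside its range is refused whole. The fingers move at their own pace and stop on an object; "force" is the grip in N (left out, the last holds). Time passes only in rows, so rows that do not move let the fingers close. It gives the time, the measured TCP pose, the force and the opening at its end, in the units of the state.
- sense(): the state, without advancing time (a new reading comes with each control period).
- grab_frame(name): name is "scene" or "top" or "wrist"; returns the picture (420x560x3 uint8, blue, green, red); there is no depth.
- get_calibration(name): a dict with "intrinsics" (3x3 intrinsics, pixels), "world_to_cam" (4x4, takes a point from world to camera coordinates). Camera axes: x right, y down, z forward; pixel columns grow to the right and rows downward; lengths in mm; the calibration is good to about 2 mm. A picture is of the moment at which its call begins: read the wrist's pose just before it. get_calibration takes no time and is no camera call; for the wrist camera it gives the pose at the moment of the call.
- sign_off(): hands the job in, once; it reports no verdict.
Trained networks look in the newest picture that a camera, given by its name, has taken for a name from the list of things; names that differ only in an ending like _2 or _b are one class to them, and where a whole thing is asked for, a point or a joint stands for the part that bears it (a point fixed in the world has none). Each returns a list of dicts, best first, with "conf" (0 to 1); they miss things now and then, are a little off and sometimes report something else, mostly with a low value. They report only what shows in the picture. A call takes as long as a camera call. They do not tell look-alikes from the thing itself.
- boxes_of(camera, thing): "centre" ([x, y, z] in mm, in the coordinates of the camera as it stood for that picture, good to about 4 mm: the middle of the surface that is visible of it).
- trace(camera, thing): "mask" (420x560 bool, what is visible of it).
The state is a dict: "clock": time; "qpos": joint angles; "qvel": joint speeds; "joint_efforts": joint torques, N m; "eef_pos": TCP position; "tcp_rot": TCP orientation; "contact_force": force on the tool from outside, world axes, zero at the start; "wrist_torque": the same for the moment, N m; "opening": opening from 0.0 (shut) to 1.0 (fully open).
Only numpy, scipy, OpenCV 4.12 (cv2) and the standard library are available. Lean on these libraries where they do the work, as an engineer would, in place of code of your own. Each camera call takes 0.05 s, during which the arm holds its last target. There are 200 camera calls.

## Task

Get the caramel pan ready and hold the gas open for lighting: first squeeze the spring clip of the sugar thermometer, take it from the steel container and clip it on the rim of the saucepan on the gas ring, pushed fully down on the rim with its stem hanging inside the pan. Then pick up the loose control knob, turn it so that its key flat matches the flat of the bare valve stem, push it fully home on the stem and press it in to the bottom of its travel; finish while still holding the knob pressed in (the safety valve shuts as soon as it is let go). Keep the pan in place on the trivet and leave the things round about standing where they are.

Things in the scene. Friction and masses are not known exactly. Their poses are not given: they have to be found in the camera images.
- thermometer: steel sugar thermometer with sprung rim clip, 67 g. Origin: underside of the bridge between the jaws, mid-wall; fully down on a 3 mm wall it is at the rim's top. x away from the vessel's inside, y along the wall, z up. At the start clipped on the container's -x wall, stem inside. Fixed jaw and wing: one upright plate, y -10..10, x -4..-1.5, z -22..38 mm, against the wall's inside
- thermo_jaw (a joint): opening of the outer jaw (pivot along y at x 8, z 6; reaches z -20), rad: 0 shut on nothing, 0.115 clamped on a 3 mm wall, 0.60 stop. Clamped, its wing leans out, top edge at x 27, z 35. Fully squeezed the wing is upright, outer face x 12, top z 38 and the jaw gap at the tips is x -1.5 to 13. Squeezing fully takes about 10 N; grip with 20 to 30 N. It closes with about 5 N at the jaw
- wings (a point): grip point of the clip: x 4, y 0, z 36 mm in the thermometer's frame, with its axes; the middle of the squeezed wings, which are then 16 mm over their outsides along x, 20 mm wide in y. Squeeze along x, from above, with the fingertips at z 16 or higher: the dial beside the clip (40 mm across, at x -26, y 40) reaches z 14
- probe_tip (a point): lower end of the thermometer's 5 mm stem: x -26, y 40, z -58 mm in the thermometer's frame, under the dial
- container: rectangular open steel container, fixed, empty, 110 (x) x 176 (y) x 80 mm high, walls 3 mm. Origin at the centre of its underside; the thermometer is clipped on its -x wall (mid-wall at x -53.5 mm)
- pan: steel saucepan on the gas ring, loose, about 1.3 kg. Origin at the centre of its underside, z up. Round: outer radius 100 mm, wall 3 mm (mid-wall radius 98.5), rim 85 mm above the origin, inner floor at 5 mm. A long black handle along its +x, out to 160 mm past the rim, up to z 87 mm; the rest of the rim is clear
- burner (a point): centre of the top of the hob's trivet, on which the pan stands, about 90 mm above the table. Axes: those of the hob (x away from the robot, y left). The hob is 300 x 460 mm, its top 61 mm above the table, with the valve about 250 mm to the right of the burner
- stem_tip (a point): centre of the top end of the bare brass valve stem, upright on the hob's black panel, about 86 mm above the table, 25 mm above the panel. D-section: 12 mm diameter with one deep flat 1.5 mm from the axis (7.5 mm across); end chamfered by 1 to 1.5 mm. This frame's x is the direction the flat faces, z up
- valve_stem (a joint): how far the sprung valve stem is pushed down, m: 0 released, 0.005 bottom of its travel. It resists with 6 N at first and 11 N at the bottom
- valve_turn (a joint): angle of the stem about the vertical relative to the hob, rad (counter-clockwise from above positive; 0: flat towards the hob's +x). It turns with light friction (0.02 N m) from -1.0 to 1.0 and may end at any angle
- knob: loose black control knob, about 60 g, standing on the table, bore down. Origin at the centre of its underside, z up. Round skirt 51 mm across, 16 mm high; on it a bar grip along x, 16 mm wide, x -23..21, with a pointed nose and white line to x 27; top at z 38. See bore
- bore (a point): mouth of the knob's bore, in the centre of its underside (same frame as the knob). D-shaped, 16 mm deep, 13.2 mm diameter, flat 2.2 mm from the axis on the +x (nose) side: it goes on the stem only with its x along stem_tip's x (within about 7 degrees). Seated, the underside is 16 mm below the stem's tip
- sprinkles: squat clear jar with a white lid, 64 mm across, 75 tall; a bystander, origin at its underside
- sauce: amber sauce bottle, 60 mm across, 170 tall; a bystander, origin at its underside
- roller: wooden cone-rolling mandrel standing on its base, 72 mm across, 168 tall; a bystander, origin at its underside
- beaker: aluminium cup, 84 mm across the mouth, 85 tall; a bystander, origin at its underside
- scraper: flat steel scraper with a round black handle, 240 mm long, lying flat along its x; a bystander, origin at its underside
- canister: clear sugar canister with a white lid, 96 mm across, 130 tall; a bystander, origin at its underside
Things that resemble listed ones, but are neither listed nor needed, are in the scene too. Of the things like the knob, leave any that is blue; of the rest the smaller one is meant.

How it is judged:
By the outcome, as a careful person would: the job done as asked, in the order asked, and still so for the second after the job is handed in, while the arm keeps its last pose, push and grip.
It also fails if it takes over 59 s, if anything falls off the work surface, if the arm or the gripper's body presses on something with over 40 N, if the wrist force passes 120 N, or if a joint passes its speed limit or range.

## Working session

There is one attempt and no reset: what is moved stays moved. The work goes in short steps, Python scripts to look and compute and a tool call to move; the robot and the scene stay as the last step left them, time stands still between calls to the robot, and variables do not carry over. Pictures are saved under pics/ and viewed, about 8 in all and at most 12, crops included, and the job is handed in when it is done.

Besides the shell and the picture viewer there is one more tool, called after "Emit:" in YAML: its name, and indented under it one key for each argument. servo_tool: Moves the arm, as the interface text tells. Its arguments: {"type":"object","properties":{"rows":{"type":"array","items":{"type":"array"}},"force":{"type":"number"}},"required":["rows"]}

```bash
mkdir -p pics; ls
python3 - <<'E'
from rig import *
import cv2,numpy as np
s=sense();print(s)
for n in("scene","top"):
    f=grab_frame(n);cv2.imwrite(f"pics/{n}0.png",f)
    c=get_calibration(n);print(n,c["intrinsics"],np.round(c["world_to_cam"],3).tolist())
    W=np.linalg.inv(np.array(c["world_to_cam"]))
    for t in("thermometer","container","pan","knob","stem_tip","sprinkles","sauce","roller","beaker","scraper","canister"):
        for d in boxes_of(n,t)[:4]:
            print(n,t,round(d["conf"],2),np.round((W@np.r_[d["centre"],1])[:3]))
print(sense()["clock"])
a=cv2.hconcat([cv2.imread("pics/scene0.png"),cv2.imread("pics/top0.png")])
E
```

```text
pics
{'clock': 0.0, 'qpos': array([ 1.34158628e+00,  3.53662704e-01,  1.63413997e+00, -1.72057859e-05,
        1.15520526e+00, -2.36623756e-03]), 'qvel': array([6.79210051e-04, 1.85720598e-03, 1.49437990e-05, 3.72380837e-05,
       2.09723552e-03, 6.97357693e-04]), 'joint_efforts': array([ 9.62853337e-04, -6.05272722e+01, -3.42049778e+01,  1.12587929e-04,
        9.41046746e-03, -8.13602838e-06]), 'eef_pos': array([140.43966038, 608.52191607, 230.55009626]), 'tcp_rot': array([-3.14017734e+00,  1.23824090e-05,  2.91475581e+00]), 'contact_force': array([-0.40547852, -1.09321089, -0.03281133]), 'wrist_torque': array([-0.00565921,  0.02511368, -0.03049218]), 'opening': 1.0015160376962817}
scene [[441.54852774   0.         281.28852498]
 [  0.         441.54852774 209.52615802]
 [  0.           0.           1.        ]] [[0.135, 0.991, 0.008, -105.644], [0.67, -0.086, -0.737, -304.026], [-0.73, 0.105, -0.676, 1609.912], [0.0, 0.0, 0.0, 1.0]]
scene thermometer 0.97 [ 495. -358.   92.]
scene container 0.98 [ 550. -381.   34.]
scene pan 0.8 [571. 249. 126.]
scene knob 0.9 [ 688. -367.   43.]
[... 713 characters left out ...]
 container 0.55 [ 550. -390.    2.]
top container 0.51 [ 635. -217.   14.]
top pan 0.92 [592. 247.  94.]
top pan 0.54 [ 503. -378.   91.]
top knob 0.96 [ 676. -374.   20.]
top knob 0.79 [ 536. -158.   18.]
top knob 0.77 [ 634. -216.   16.]
top stem_tip 0.42 [595. 250.  95.]
top sprinkles 0.55 [ 455. -232.   74.]
top sauce 0.94 [779. -62. 110.]
top sauce 0.41 [561.  69.  60.]
top sauce 0.4 [ 502. -380.   91.]
top roller 0.9 [475. 480.  60.]
top roller 0.59 [ 503. -378.   97.]
top beaker 0.6 [ 784. -242.   38.]
top beaker 0.54 [ 454. -234.   75.]
top scraper 0.58 [ 354. -292.    1.]
top scraper 0.45 [ 504. -377.   93.]
top scraper 0.27 [ 550. -393.    3.]
top canister 0.92 [612. 436. 123.]
1.2
```

View pics/top0.png

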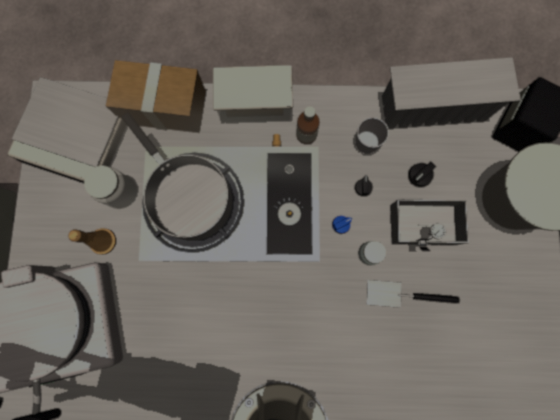

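View pics/scene0.png

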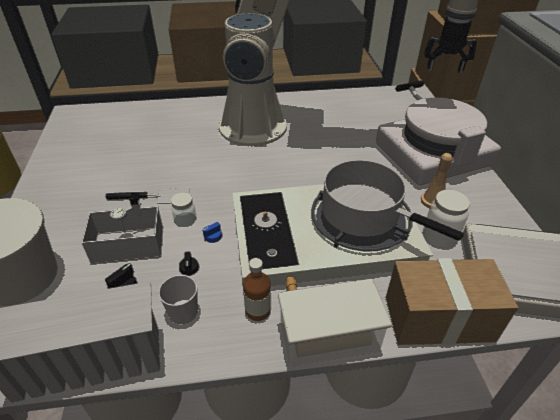

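The top view shows the pan at about (193,200), the stem on the black panel at (289,213), the thermometer on the container at (425,238), the small black knob at (365,187), a bigger one at (421,175) and the blue one at (342,224). In the scene view the pan handle points to (440,225). Next I'll get the wrist camera geometry and write a planning helper.

```bash
cat > h.py <<'E'
from rig import *
import cv2, numpy as np, json
from scipy.spatial.transform import Rotation as Ro, Slerp
def pose(s=None):
    s=s or sense(); return np.array(s["eef_pos"]),Ro.from_euler("xyz",s["tcp_rot"])
def plan(targets,start=None):
    """targets: list of (xyz,yaw deg,nrows) tool down; prints rows' shift,turn from the pose"""
    p,R=start or pose()
    if start is None: print("from",np.round(p,1),np.round(R.as_euler("xyz",True),1))
    out=[]
    for xyz,yaw,n in targets:
        T=Ro.from_euler("xyz",[180,0,yaw],degrees=True); xyz=np.array(xyz,float)
        rv=(R.inv()*T).as_rotvec()
        if n is None: n=int(np.ceil(max(np.linalg.norm(xyz-p)/55,np.degrees(np.linalg.norm(rv))/10)))
        for k in range(n):
            Ra=R*Ro.from_rotvec(rv*k/n)
            out.append([np.round(Ra.inv().apply((xyz-p)/n),1).tolist(),np.round(np.degrees(rv)/n,1).tolist()])
        p,R=xyz,T
    for o in out: print(str(o)[1:-1])
def proj(cal,P):
    P=np.atleast_2d(P); c=(np.c_[P,np.ones(len(P))]@np.array(cal["world_to_cam"]).T)[:,:3]
    q=c@np.array(cal["intrinsics"]).T; return q[:,:2]/q[:,2:]
def unproj(cal,uv,z):
    """pixels -> world points on plane z"""
    W=np.linalg.inv(np.array(cal["world_to_cam"])); uv=np.atleast_2d(uv)
    d=np.c_[uv,np.ones(len(uv))]@np.linalg.inv(np.array(cal["intrinsics"])).T@W[:3,:3].T
    o=W[:3,3]; return o+d*((z-o[2])/d[:,2:])
E
python3 - <<'E'
from h import *
c=get_calibration("wrist");p,R=pose()
W=np.linalg.inv(np.array(c["world_to_cam"]))
print(c["intrinsics"],R.inv().apply(W[:3,3]-p),R.inv().as_matrix()@W[:3,:3])
t=get_calibration("top")
print(unproj(t,[[289,213]],86),unproj(t,[[365,187]],38))
# pan rim circle fit from top mask
grab_frame("top");m=trace("top","pan")
print([d["conf"] for d in m])
plan([([590,0,330],60,None)])
E
```

```text
[[316.86168107   0.         280.19971227]
 [  0.         316.86168107 208.05912129]
 [  0.           0.           1.        ]] [  79.33369606   -2.02286455 -142.77663247] [[-5.90459326e-04 -9.50907435e-01 -3.09474880e-01]
 [ 9.99999566e-01 -3.38232215e-04 -8.68669990e-04]
 [ 7.21350378e-04 -3.09475258e-01  9.50907222e-01]]
[[553.43724317 -16.14017731  86.        ]] [[ 636.3410204  -219.54707729   38.        ]]
[0.7]
from [140.6 609.  231.3] [180.   0. 167.]
[-41.1, -35.2, -7.1], [0.0, -0.0, 7.6]
[-45.4, -29.4, -7.1], [0.0, -0.0, 7.6]
[-48.9, -23.1, -7.1], [0.0, -0.0, 7.6]
[-51.5, -16.4, -7.1], [0.0, -0.0, 7.6]
[-53.2, -9.4, -7.0], [0.0, -0.0, 7.6]
[-54.0, -2.2, -7.0], [0.0, -0.0, 7.6]
[-53.8, 5.0, -7.0], [0.0, -0.0, 7.6]
[-52.7, 12.1, -7.0], [0.0, -0.0, 7.6]
[-50.6, 19.0, -7.0], [0.0, -0.0, 7.6]
[-47.6, 25.6, -7.0], [0.0, -0.0, 7.6]
[-43.8, 31.7, -7.0], [0.0, -0.0, 7.6]
[-39.2, 37.2, -7.0], [0.0, -0.0, 7.6]
[-33.9, 42.1, -7.0], [0.0, -0.0, 7.6]
[-28.0, 46.2, -7.0], [0.0, -0.0, 7.6]
```

Run:
```python
from h import *
plan([([560,235,350],90,12)])
```

```text
from [140.6 609.  231.3] [180.   0. 167.]
[-41.1, -22.5, -9.9], [0.0, -0.0, 6.4]
[-43.3, -17.8, -9.9], [0.0, -0.0, 6.4]
[-45.0, -12.8, -9.9], [0.0, -0.0, 6.4]
[-46.2, -7.7, -9.9], [0.0, -0.0, 6.4]
[-46.8, -2.5, -9.9], [0.0, -0.0, 6.4]
[-46.8, 2.7, -9.9], [0.0, -0.0, 6.4]
[-46.2, 8.0, -9.9], [0.0, -0.0, 6.4]
[-45.0, 13.1, -9.9], [0.0, -0.0, 6.4]
[-43.2, 18.0, -9.9], [0.0, -0.0, 6.4]
[-40.9, 22.7, -9.9], [0.0, -0.0, 6.4]
[-38.2, 27.2, -9.9], [0.0, -0.0, 6.4]
[-34.9, 31.3, -9.9], [0.0, -0.0, 6.4]
```

Emit:
servo_tool:
  rows:
    - [85,[-41.1,-22.5,-9.9],[0,0,6.4]]
    - [85,[-43.3,-17.8,-9.9],[0,0,6.4]]
    - [85,[-45,-12.8,-9.9],[0,0,6.4]]
    - [85,[-46.2,-7.7,-9.9],[0,0,6.4]]
    - [85,[-46.8,-2.5,-9.9],[0,0,6.4]]
    - [85,[-46.8,2.7,-9.9],[0,0,6.4]]
    - [85,[-46.2,8,-9.9],[0,0,6.4]]
    - [85,[-45,13.1,-9.9],[0,0,6.4]]

```text
clock: 2.3
eef_pos: [421.6, 358.8, 311.0]
tcp_rot: [3.141, -0.0, 2.017]
contact_force: [0.3, 0.3, -0.3]
opening: 0.997
```

Emit:
servo_tool:
  rows:
    - [85,[-43.2,18,-9.9],[0,0,6.4]]
    - [85,[-40.9,22.7,-9.9],[0,0,6.4]]
    - [85,[-38.2,27.2,-9.9],[0,0,6.4]]
    - [85,[-34.9,31.3,-9.9],[0,0,6.4]]
    - [85,[0,0,0],[0,0,0]]
    - [85,[0,0,0],[0,0,0]]

```text
clock: 3.05
eef_pos: [560.3, 235.8, 349.7]
tcp_rot: [-3.141, -0.0, 1.575]
contact_force: [-0.0, 0.9, 0.6]
opening: 0.999
```

Run:
```python
from h import *
c=get_calibration("wrist");f=grab_frame("wrist");cv2.imwrite("pics/w1.png",f)
W=np.linalg.inv(np.array(c["world_to_cam"]))
for t in("pan","stem_tip","burner"):
    for d in boxes_of("wrist",t)[:3]: print(t,round(d["conf"],2),np.round((W@np.r_[d["centre"],1])[:3],1))
m=trace("wrist","pan")[0]["mask"]
cs,_=cv2.findContours(m.astype(np.uint8),cv2.RETR_LIST,cv2.CHAIN_APPROX_NONE)
for k in cs:
    if len(k)<80: continue
    q=k[:,0,:].astype(float); w=unproj(c,q,175)
    print(len(k),w.min(0).round(),w.max(0).round())
np.savez("w1.npz",m=m)
json.dump({k:np.array(v).tolist() for k,v in c.items()},open("w1.json","w"))
# guess overlay
o=f.copy()
for r,col in((98.5,(0,255,0)),):
    a=np.linspace(0,6.28,200); uv=proj(c,np.c_[592+r*np.cos(a),247+r*np.sin(a),a*0+175])
    cv2.polylines(o,[uv.round().astype(np.int32)],True,col,1)
cv2.imwrite("pics/w1o.png",cv2.resize(o,(800,600)))
```

```text
pan 0.66 [595.9 237.2  97.7]
burner 0.88 [565.  100.3  61.8]
burner 0.61 [594.5 238.9  95.2]
862 [478. 130. 175.] [782. 400. 175.]
```

View pics/w1o.png

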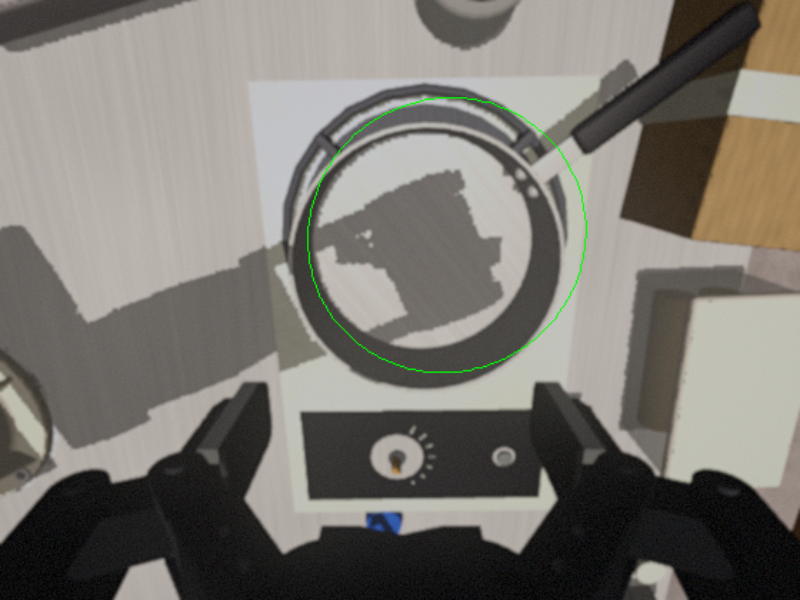

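The rim appears as an ellipse centred at about (427,250) in the picture, with the handle up-right, the stem at (396,460), and a shiny spot at (504,457) that is probably the igniter. Now I'll fit the rim.

Run:
```python
from h import *
from scipy.optimize import least_squares
c=json.load(open("w1.json"));m=np.load("w1.npz")["m"].astype(np.uint8)
k=max(cv2.findContours(m,cv2.RETR_EXTERNAL,cv2.CHAIN_APPROX_NONE)[0],key=len)[:,0,:]+0.0
f=cv2.imread("pics/w1.png");o=f.copy();o[m>0,2]=255;cv2.imwrite("pics/w1m.png",o)
def fit(z,free):
    w=unproj(c,k,z)[:,:2]; a=np.degrees(np.arctan2(w[:,1]-238,w[:,0]-578))
    w=w[(a<0)|(a>150)] if True else w
    fn=lambda p:np.hypot(w[:,0]-p[0],w[:,1]-p[1])-(p[2] if free else 100)
    r=least_squares(fn,[578,238,100][:3 if free else 2],loss="soft_l1",f_scale=1)
    return r.x.round(2),np.median(abs(fn(r.x))).round(2)
for z in(165,170,175,180): print(z,fit(z,True),fit(z,False))
# refine by gradient: rim outer edge from grey image along radial scan, bottom half
g=cv2.GaussianBlur(cv2.cvtColor(f,cv2.COLOR_BGR2GRAY),(3,3),0).astype(float)
c0=fit(175,True)[0]
for d in(-175,-160,-140,-120,-100,-80,-60,-40,-20,0):
    r=np.arange(85,112,1.0);P=np.c_[c0[0]+r*np.cos(np.radians(d)),c0[1]+r*np.sin(np.radians(d)),r*0+175]
    uv=proj(c,P).astype(np.float32);v=cv2.remap(g.astype(np.float32),uv[:,:1],uv[:,1:],1)[:,0]
    print(d,v.astype(int).tolist())
```

```text
165 (array([578.83, 227.3 , 102.67]), np.float64(0.34)) (array([577.94, 224.27]), np.float64(1.26))
170 (array([578.54, 228.6 , 101.1 ]), np.float64(0.34)) (array([578.2 , 227.34]), np.float64(0.61))
175 (array([578.25, 229.91,  99.53]), np.float64(0.33)) (array([578.4 , 230.45]), np.float64(0.42))
180 (array([577.95, 231.22,  97.96]), np.float64(0.33)) (array([578.74, 233.56]), np.float64(0.76))
-175 [59, 59, 59, 59, 59, 59, 60, 59, 58, 58, 68, 98, 136, 165, 178, 185, 190, 193, 191, 181, 161, 139, 124, 120, 120, 119, 119]
-160 [65, 65, 64, 63, 62, 62, 62, 62, 61, 64, 78, 109, 145, 168, 174, 165, 149, 131, 121, 119, 119, 119, 120, 120, 119, 119, 119]
-140 [67, 68, 68, 68, 68, 67, 67, 66, 67, 73, 93, 123, 152, 165, 161, 146, 134, 128, 132, 137, 142, 145, 151, 156, 162, 168, 174]
-120 [69, 69, 69, 69, 70, 71, 72, 72, 71, 70, 73, 85, 103, 128, 155, 174, 186, 191, 192, 192, 192, 192, 192, 192, 192, 192, 192]
-100 [69, 68, 67, 67, 67, 66, 66, 66, 70, 81, 105, 136, 161, 178, 187, 190, 191, 192, 192, 192, 192, 192, 192, 192, 192, 192, 192]
-80 [69, 69, 69, 68, 68, 68, 68, 68, 71, 83, 106, 136, 160, 176, 185, 188, 190, 191, 192, 192, 192, 192, 192, 192, 192, 192, 192]
-60 [70, 70, 70, 70, 70, 70, 69, 68, 71, 85, 109, 139, 162, 177, 185, 188, 191, 192, 192, 192, 192, 192, 192, 192, 192, 192, 192]
-40 [71, 71, 71, 72, 71, 71, 71, 70, 72, 80, 101, 129, 156, 173, 182, 186, 189, 192, 193, 193, 192, 192, 192, 192, 192, 192, 192]
-20 [72, 72, 72, 72, 72, 72, 72, 71, 71, 76, 94, 124, 157, 176, 185, 188, 190, 192, 193, 193, 193, 193, 193, 193, 193, 193, 193]
0 [73, 72, 71, 71, 70, 71, 71, 70, 70, 72, 85, 115, 152, 177, 187, 190, 191, 192, 192, 193, 193, 193, 193, 192, 190, 186, 181]
```

Run:
```python
from h import *
c=json.load(open("w1.json"))
print(unproj(c,[[277.5,321]],86))
s=unproj(c,[[277.5,321]],86)[0]
plan([([s[0],s[1]-18,140],90,7)])
```

```text
[[556.27052864  -0.69347774  86.        ]]
from [560.  236.4 350. ] [-180.     0.    90.3]
[-36.4, -0.7, 30.0], [-0.0, 0.0, 0.0]
[-36.4, -0.7, 30.0], [-0.0, 0.0, 0.0]
[-36.4, -0.7, 30.0], [-0.0, 0.0, 0.0]
[-36.4, -0.6, 30.0], [-0.0, 0.0, 0.0]
[-36.4, -0.6, 30.0], [-0.0, 0.0, 0.0]
[-36.4, -0.6, 30.0], [-0.0, 0.0, 0.0]
[-36.4, -0.6, 30.0], [-0.0, 0.0, 0.0]
```

Emit:
servo_tool:
  rows:
    - [85,[-36.4,-0.6,30],[0,0,0]]
    - [85,[-36.4,-0.6,30],[0,0,0]]
    - [85,[-36.4,-0.6,30],[0,0,0]]
    - [85,[-36.4,-0.6,30],[0,0,0]]
    - [85,[-36.4,-0.6,30],[0,0,0]]
    - [85,[-36.4,-0.6,30],[0,0,0]]
    - [85,[-36.4,-0.6,30],[0,0,0]]
    - [85,[0,0,0],[0,0,0]]

```text
clock: 4.3
eef_pos: [555.6, -20.4, 138.0]
tcp_rot: [-3.137, 0.0, 1.573]
contact_force: [-0.2, -0.3, -0.1]
opening: 0.99
```

Emit:
servo_tool:
  rows:
    - [85,[0,0,0],[0,0,0]]

```text
clock: 4.42
eef_pos: [557.8, -18.5, 140.6]
tcp_rot: [3.141, -0.0, 1.574]
contact_force: [0.6, 0.4, -1.4]
opening: 0.992
```

Run:
```python
from h import *
print(sense()["qvel"].round(3),pose()[0])
c=get_calibration("wrist");f=grab_frame("wrist");cv2.imwrite("pics/w2.png",f)
json.dump({k:np.array(v).tolist() for k,v in c.items()},open("w2.json","w"))
W=np.linalg.inv(np.array(c["world_to_cam"]))
for t in("stem_tip","knob"):
    for d in boxes_of("wrist",t)[:3]: print(t,round(d["conf"],2),np.round((W@np.r_[d["centre"],1])[:3],1))
uv=proj(c,[556.3,-0.7,86])[0];print(uv)
u,v=uv.astype(int);r=50
cv2.imwrite("pics/w2c.png",cv2.resize(f[max(0,v-r):v+r,u-r:u+r],(600,600),interpolation=cv2.INTER_CUBIC))
```

```text
[ 0.016 -0.014 -0.009  0.    -0.003 -0.002] [557.8447308  -18.51219092 140.60064753]
stem_tip 0.59 [554.4 -13.   84.7]
knob 0.75 [ 541.9 -151.7   21.6]
knob 0.69 [ 639.4 -205.8   16.6]
[278.65755884 201.03653982]
```

View pics/w2c.png

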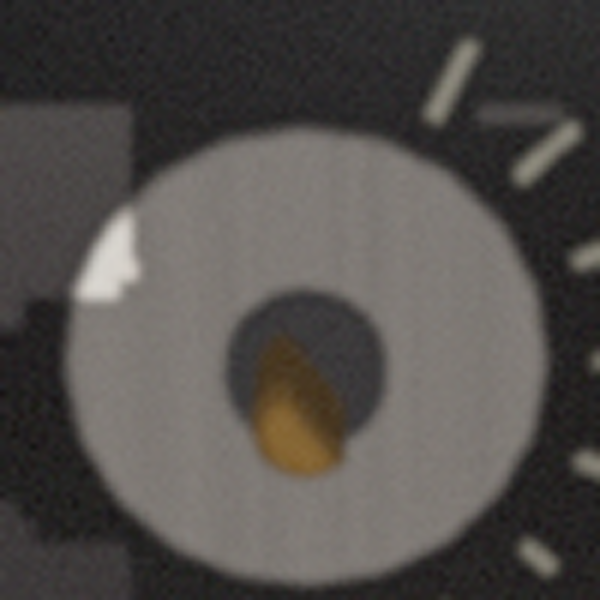

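The crop shows the brass stem with its top D at about (305,435), and the dark flat side facing up-right in the picture (world +x +y), about 50°. I'll fit a rendered D-prism to refine this.

```bash
cat > fitstem.py <<'E'
from h import *
from scipy.optimize import minimize
c=json.load(open("w2.json"));f=cv2.imread("pics/w2.png").astype(np.float32)
u0,v0,r,S=278,214,26,8
roi=f[v0-r:v0+r,u0-r:u0+r]; sat=roi[:,:,2]-roi[:,:,0]   # R-B
def dpoly(x,y,th,z,R,fl):
    a=np.arccos(fl/R);t=np.linspace(a,2*np.pi-a,40)+th
    return np.c_[x+R*np.cos(t),y+R*np.sin(t),t*0+z]
def pix(P): return ((proj(c,P)-[u0-r-.0,v0-r-.0]+.5)*S)
def render(p,ztop=86):
    x,y,th=p[:3];im=np.zeros((2*r*S,2*r*S,1),np.float32)
    lo,hi=dpoly(x,y,th,61,6,1.5),dpoly(x,y,th,ztop-1.2,6,1.5);top=dpoly(x,y,th,ztop,4.8,1.0)
    labels=np.zeros((2*r*S,2*r*S),np.uint8)
    i=lambda q:q.round().astype(np.int32)
    cv2.fillConvexPoly(labels,cv2.convexHull(i(np.r_[pix(lo),pix(hi)])),1)          # curved
    cv2.fillConvexPoly(labels,i(pix(np.array([lo[0],lo[-1],hi[-1],hi[0]]))),2)      # flat
    cv2.fillConvexPoly(labels,i(pix(hi)),3); 
    return [cv2.resize(cv2.GaussianBlur((labels==k).astype(np.float32),(0,0),S*.6),(2*r,2*r),interpolation=cv2.INTER_AREA) for k in(1,2,3)]
def cost(p,ret=False,zt=86):
    L=render(p,zt);A=np.stack([l.ravel() for l in L]+[np.ones(L[0].size)],1);b=sat.ravel()
    s=np.linalg.lstsq(A,b,rcond=None)[0];e=((A@s-b)**2).mean()
    return (e,s) if ret else e
if __name__=="__main__":
    for zt in(84,86,88):
      best=None
      for th in np.radians(np.arange(-60,75,15)):
        for x in(556,559):
          q=minimize(cost,[x,-12,th],args=(False,zt),method="Nelder-Mead",options=dict(initial_simplex=np.array([[x,-12,th],[x+3,-12,th],[x,-9,th],[x,-12,th+.3]]),maxiter=120))
          if best is None or q.fun<best.fun: best=q
          if zt==86 and x==556: print(np.degrees(th).round(),q.x.round(2),np.degrees(q.x[2]).round(1),q.fun.round(2))
      print("BEST",zt,best.x[:2].round(2),np.degrees(best.x[2]).round(1),best.fun.round(2),cost(best.x,True,zt)[1].round())
E
python3 fitstem.py
```

```text
BEST 84 [556.11 -16.29] 34.8 18.53 [24. 23. 61.  8.]
-60.0 [556.32 -15.51   0.56] 32.4 22.6
-45.0 [556.16 -15.39   0.58] 33.4 22.41
-30.0 [556.18 -15.51   0.56] 32.0 22.5
-15.0 [556.13 -15.48   0.59] 34.0 22.39
0.0 [556.16 -15.48   0.6 ] 34.4 22.4
15.0 [556.15 -15.5    0.56] 32.4 22.29
30.0 [ 5.5621e+02 -1.5440e+01  5.5000e-01] 31.4 22.49
45.0 [556.24 -15.58   0.56] 32.3 22.46
60.0 [556.24 -15.48   0.56] 32.3 22.43
BEST 86 [556.16 -15.49] 33.4 22.26 [20. 20. 60.  8.]
BEST 88 [556.25 -14.69] 31.9 25.78 [17. 16. 60.  8.]
```

Run:
```python
from fitstem import *
f=cv2.imread("pics/w2.png");k=12
crop=cv2.resize(f[v0-16:v0+16,u0-16:u0+16],None,fx=k,fy=k,interpolation=cv2.INTER_CUBIC)
crop=np.clip(crop.astype(float)*1.6,0,255).astype(np.uint8)
out=[crop]
for th in(33,50):
    q=minimize(lambda a:cost([a[0],a[1],np.radians(th)]),[556.2,-15.5],method="Nelder-Mead");x,y=q.x;print(th,q.x,q.fun)
    o=crop.copy()
    for P in(dpoly(x,y,np.radians(th),86,4.8,1.0),dpoly(x,y,np.radians(th),84.8,6,1.5),dpoly(x,y,np.radians(th),61,6,1.5)):
        uv=((proj(c,P)-[u0-16,v0-16]+.5)*k).round().astype(np.int32);cv2.polylines(o,[uv],True,(0,255,0),1)
    out.append(o)
im=cv2.hconcat(out);print(im.shape);cv2.imwrite("pics/st.png",cv2.resize(im,(800,267)))
```

```text
33 [556.20235877 -15.49310092] 22.383228140490807
50 [556.0298649  -15.47210207] 28.07442939364997
(384, 1152, 3)
```

View pics/st.png

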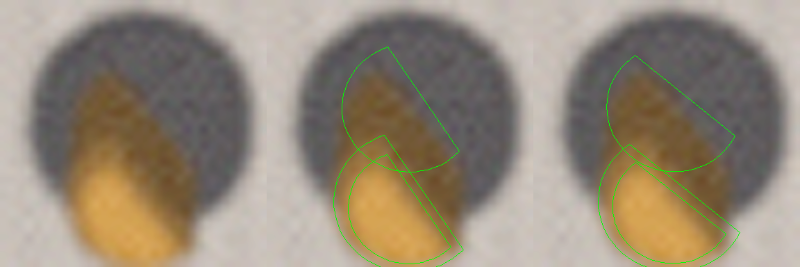

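Run:
```python
import fitstem as F
from fitstem import *
def render2(p):
    x,y,th,R,zb,zt,b=p; fl=R/4
    lab=np.zeros((2*r*S,2*r*S),np.uint8);i=lambda q:q.round().astype(np.int32)
    lo,hi=dpoly(x,y,th,zb,R,fl),dpoly(x,y,th,zt-1.2,R,fl);top=dpoly(x,y,th,zt,R-1.2,fl-.4)
    cv2.fillConvexPoly(lab,cv2.convexHull(i(np.r_[pix(lo),pix(hi)])),1)
    cv2.fillConvexPoly(lab,i(pix(np.array([lo[0],lo[-1],hi[-1],hi[0]]))),2)
    cv2.fillConvexPoly(lab,i(pix(hi)),4);cv2.fillConvexPoly(lab,i(pix(top)),3)
    return [cv2.resize(cv2.GaussianBlur((lab==k).astype(np.float32),(0,0),S*abs(b)+.1),(2*r,2*r),interpolation=cv2.INTER_AREA) for k in(1,2,3,4)]
def cost2(p,ret=False):
    L=render2(p);A=np.stack([l.ravel() for l in L]+[np.ones(L[0].size)],1);b=sat.ravel()
    s=np.linalg.lstsq(A,b,rcond=None)[0];e=((A@s-b)**2).mean()
    return (e,s) if ret else e
for th in(25,40,55):
    p0=np.array([556.2,-15.5,np.radians(th),6,65,86,.6]);sx=np.vstack([p0]+[p0+d for d in np.diag([2,2,.25,-.8,4,-3,.3])])
    q=minimize(cost2,p0,method="Nelder-Mead",options=dict(initial_simplex=sx,maxiter=500))
    print(q.x.round(2),np.degrees(q.x[2]).round(1),q.fun.round(2),cost2(q.x,True)[1].round())
```

```text
[555.89 -15.6    0.66   5.57  66.99  86.64   0.69] 38.1 9.41 [33. 31. 71. 48.  8.]
[555.91 -15.72   0.65   5.6   66.75  86.21   0.7 ] 37.5 9.41 [33. 31. 71. 48.  8.]
[555.91 -15.9    0.64   5.52  66.06  85.99   0.76] 36.9 9.44 [34. 31. 71. 51.  8.]
```

Run:
```python
from h import *
plan([([515,-355,210],90,7)])
```

```text
from [558.2 -18.1 141.1] [179.9  -0.   90.3]
[-48.1, -6.4, -9.9], [0.0, -0.0, 0.0]
[-48.1, -6.4, -9.8], [0.0, -0.0, 0.0]
[-48.1, -6.3, -9.8], [0.0, -0.0, 0.0]
[-48.1, -6.3, -9.8], [0.0, -0.0, 0.0]
[-48.1, -6.3, -9.8], [0.0, -0.0, 0.0]
[-48.1, -6.2, -9.8], [0.0, -0.0, 0.0]
[-48.1, -6.2, -9.8], [0.0, -0.0, 0.0]
```

Emit:
servo_tool:
  rows:
    - [85,[-48.1,-6.3,-9.8],[0,0,0]]
    - [85,[-48.1,-6.3,-9.8],[0,0,0]]
    - [85,[-48.1,-6.3,-9.8],[0,0,0]]
    - [85,[-48.1,-6.3,-9.8],[0,0,0]]
    - [85,[-48.1,-6.3,-9.8],[0,0,0]]
    - [85,[-48.1,-6.3,-9.8],[0,0,0]]
    - [85,[-48.1,-6.3,-9.8],[0,0,0]]
    - [85,[0,0,0],[0,0,0]]

```text
clock: 5.58
eef_pos: [515.2, -358.7, 210.4]
tcp_rot: [3.139, 0.002, 1.572]
contact_force: [0.2, -0.1, -0.2]
opening: 0.996
```

Emit:
servo_tool:
  rows:
    - [85,[0,0,0],[0,0,0]]

```text
clock: 5.7
eef_pos: [514.9, -355.1, 209.0]
tcp_rot: [3.141, -0.0, 1.575]
contact_force: [-0.7, 0.5, -0.6]
opening: 0.993
```

Run:
```python
from h import *
print(sense()["qvel"].round(3),pose()[0])
c=get_calibration("wrist");f=grab_frame("wrist");cv2.imwrite("pics/w3.png",f)
json.dump({k:np.array(v).tolist() for k,v in c.items()},open("w3.json","w"))
W=np.linalg.inv(np.array(c["world_to_cam"]))
for t in("thermometer","wings","container","knob"):
    for d in boxes_of("wrist",t)[:3]: print(t,round(d["conf"],2),np.round((W@np.r_[d["centre"],1])[:3],1))
for t in("thermometer","container","knob"):
    for i,d in enumerate(trace("wrist",t)[:2]):
        np.save(f"w3_{t}{i}.npy",d["mask"])
cv2.imwrite("pics/w3v.png",cv2.resize(f,(800,600)))
```

```text
[ 0.017 -0.002  0.014 -0.001 -0.001 -0.001] [ 514.89120848 -355.14687324  208.95018568]
thermometer 0.76 [ 503.9 -374.1   98.3]
wings 0.61 [ 502.2 -374.2   91.3]
container 0.84 [ 553.5 -384.2    3. ]
knob 0.9 [ 675.5 -374.3   22.4]
knob 0.8 [ 636.9 -220.6   16.5]
```

View pics/w3v.png

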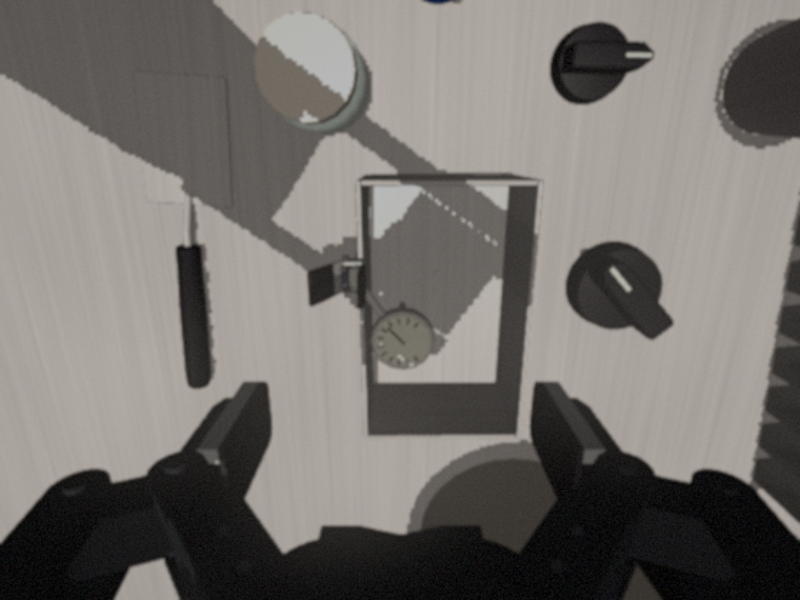

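The view shows the container rim's left wall from (360,182) to (368,434), the outer wing at (323,285), the inner plate at (361,285) and the dial at (402,338). The small knob is at (590,62) with its nose to the right.

Run:
```python
from h import *
c=json.load(open("w3.json"));k=.7
print("corners",unproj(c,np.array([[360,181],[541,181],[518,435],[368,435]])*k,80).round(1)[:,:2].tolist())
print("dial",unproj(c,np.array([[402,338]])*k,94).round(1), "wing top L",unproj(c,np.array([[308,268],[310,305]])*k,115).round(1).tolist())
print("plate top",unproj(c,np.array([[361,268],[364,305]])*k,118).round(1).tolist())
f=cv2.imread("pics/w3.png")[150:280,180:330]
cv2.imwrite("pics/w3c.png",cv2.resize(np.clip(f*1.5,0,255).astype(np.uint8),(750,650),interpolation=cv2.INTER_CUBIC)[:600])
```

```text
corners [[490.8, -295.2], [596.2, -294.9], [597.3, -467.7], [492.1, -468.0]]
dial [[ 515.6 -388.3   94. ]] wing top L [[464.6, -338.6, 115.0], [464.5, -359.6, 115.0]]
plate top [[493.4, -337.7, 118.0], [494.6, -358.5, 118.0]]
```

View pics/w3c.png

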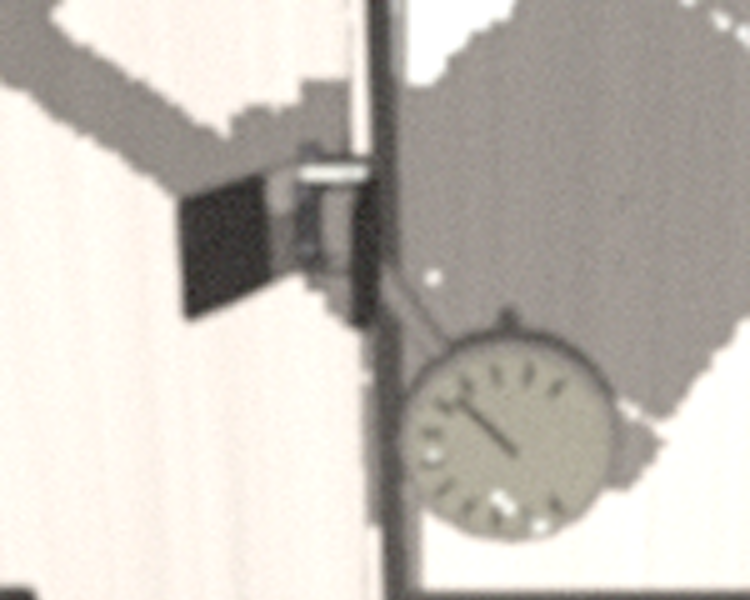

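The crop confirms the outer wing at (225,250), the inner plate at (365,260) and the dial at (515,430). The clip origin comes out at about (490.7, -348.5, 80), so the grasp TCP is (486.7, -348.5, 97).

Run:
```python
from h import *
plan([([486.7,-348.5,125],90,2),([486.7,-348.5,97],90,2)])
```

```text
from [ 514.8 -355.5  208.7] [-180.    -0.    90.3]
[3.6, -14.0, 41.8], [-0.0, -0.0, 0.1]
[3.5, -14.0, 41.8], [-0.0, -0.0, 0.1]
[0.0, -0.0, 14.0], [0.0, 0.0, 0.0]
[0.0, -0.0, 14.0], [0.0, 0.0, 0.0]
```

Emit:
servo_tool:
  rows:
    - [85,[3.5,-14,41.8],[0,0,0]]
    - [85,[3.5,-14,41.8],[0,0,0]]
    - [85,[0,0,14],[0,0,0]]
    - [85,[0,0,14],[0,0,0]]
    - [85,[0,0,0],[0,0,0]]
    - [85,[0,0,0],[0,0,0]]

```text
clock: 6.85
eef_pos: [487.6, -349.7, 98.1]
tcp_rot: [3.14, 0.001, 1.574]
contact_force: [-1.2, -0.3, -0.9]
opening: 0.994
```

Emit:
servo_tool:
  rows:
    - [40,[0,0,0],[0,0,0]]
    - [40,[0,0,0],[0,0,0]]
    - [24,[0,0,0],[0,0,0]]
    - [24,[0,0,0],[0,0,0]]
  force: 25

```text
clock: 7.35
eef_pos: [486.0, -349.1, 97.1]
tcp_rot: [-3.141, -0.0, 1.574]
contact_force: [-3.7, -0.8, 1.5]
opening: 0.285
```

Run:
```python
from h import *
s=sense();print(s["opening"]*85.4,pose(s)[0],s["contact_force"])
f=grab_frame("wrist");cv2.imwrite("pics/w4.png",f)
cv2.imwrite("pics/w4v.png",np.clip(f[60:420]*1.3,0,255).astype(np.uint8))
```

```text
24.376257590692894 [ 486.02184542 -349.06024002   97.13018083] [-3.65427815 -0.75780508  1.53697827]
```

View pics/w4v.png

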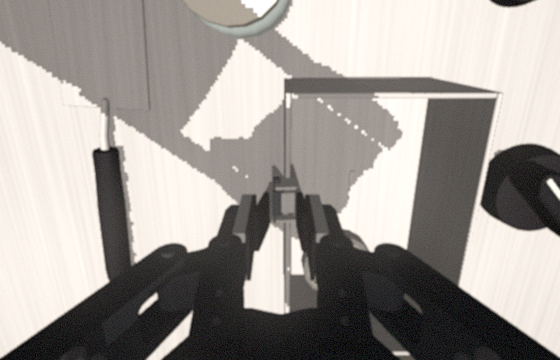

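The fingers straddle both wings at about (285,200), centred, with the outer one already pressed. I'll close fully.

Emit:
servo_tool:
  rows:
    - [12,[0,0,0],[0,0,0]]
    - [12,[0,0,0],[0,0,0]]
    - [12,[0,0,0],[0,0,0]]
    - [12,[0,0,0],[0,0,0]]
  force: 27

```text
clock: 7.9
eef_pos: [487.4, -349.6, 97.7]
tcp_rot: [3.14, 0.001, 1.574]
contact_force: [-0.1, 0.8, 5.4]
opening: 0.177
```

Emit:
servo_tool:
  rows:
    - [12,[0,0,-5],[0,0,0]]
    - [12,[0,0,-10],[0,0,0]]
    - [12,[0,0,-15],[0,0,0]]
    - [12,[0,0,-20],[0,0,0]]

```text
clock: 8.4
eef_pos: [486.5, -349.0, 148.1]
tcp_rot: [-3.141, -0.0, 1.574]
contact_force: [-0.3, 0.4, 0.3]
opening: 0.179
```

Emit:
servo_tool:
  rows:
    - [12,[0,0,-40],[0,0,0]]
    - [12,[0,0,-55],[0,0,0]]
    - [12,[0,0,-35],[0,0,0]]
    - [12,[0,0,0],[0,0,0]]
    - [12,[0,0,0],[0,0,0]]

```text
clock: 9.02
eef_pos: [486.1, -348.8, 276.8]
tcp_rot: [-3.141, -0.0, 1.574]
contact_force: [-0.7, -0.0, -1.8]
opening: 0.175
```

Run:
```python
from h import *
s=sense();p,R=pose(s);print(s["opening"]*85.4,p,s["contact_force"])
c=get_calibration("wrist");f=grab_frame("wrist");cv2.imwrite("pics/w5.png",f)
# predicted thermometer points if grasped nominally (frame: x=-X,y=-Y)
o=p+[4,0,-17]
for n,q in(("dial",[-26,40,14]),("probe",[-26,40,-58])):
    print(n,proj(c,o+np.array([-q[0],-q[1],q[2]])).round(1))
for t in("thermometer","probe_tip","thermo_jaw"):
    for d in boxes_of("wrist",t)[:2]:print(t,d["conf"],np.round((np.linalg.inv(np.array(c["world_to_cam"]))@np.r_[d["centre"],1])[:3]-p,1))
cv2.imwrite("pics/w5v.png",np.clip(f[60:420]*1.3,0,255).astype(np.uint8))
plan([([476,180,282],90,None)])
```

```text
14.949403527453436 [ 486.1463732  -348.80714279  276.83833894] [-0.69960479 -0.03762741 -1.81252095]
dial [[335.3 328.4]]
probe [[319.8 265.6]]
thermometer 0.62 [ 5.2  3.  -5.2]
probe_tip 0.8 [ 2.8 -0.5 -6.1]
thermo_jaw 0.84 [-6.5  1.8 -7.4]
from [ 486.  -348.7  275.8] [-1.799e+02 -1.000e-01  9.020e+01]
[52.9, -0.8, -0.5], [-0.0, -0.0, 0.0]
[52.9, -0.8, -0.6], [-0.0, -0.0, 0.0]
[52.9, -0.9, -0.6], [-0.0, -0.0, 0.0]
[52.9, -0.9, -0.6], [-0.0, -0.0, 0.0]
[52.9, -0.9, -0.6], [-0.0, -0.0, 0.0]
[52.9, -0.9, -0.6], [-0.0, -0.0, 0.0]
[52.9, -0.9, -0.6], [-0.0, -0.0, 0.0]
[52.9, -0.9, -0.6], [-0.0, -0.0, 0.0]
[52.9, -1.0, -0.6], [-0.0, -0.0, 0.0]
[52.9, -1.0, -0.6], [-0.0, -0.0, 0.0]
```

View pics/w5v.png

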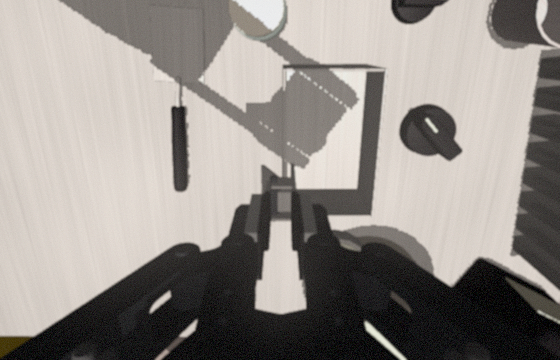

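The clip is held squeezed at (280,195) and the container is empty. Moving over to the pan.

Emit:
servo_tool:
  rows:
    - [12,[40,-0.5,0],[0,0,0]]
    - [12,[53,-0.5,0],[0,0,0]]
    - [12,[53,-0.5,0],[0,0,0]]
    - [12,[53,-0.5,0],[0,0,0]]
    - [12,[53,-0.5,0],[0,0,0]]
    - [12,[53,-0.5,0],[0,0,0]]
    - [12,[53,-0.5,0],[0,0,0]]
    - [12,[53,-0.5,0],[0,0,0]]

```text
clock: 10.22
eef_pos: [480.6, 63.5, 276.5]
tcp_rot: [-3.141, 0.0, 1.574]
contact_force: [0.6, 0.0, 0.1]
opening: 0.175
```

Emit:
servo_tool:
  rows:
    - [12,[53,-0.5,0],[0,0,0]]
    - [12,[53,-0.5,0],[0,0,0]]
    - [12,[40,-0.5,0],[0,0,0]]
    - [12,[21,0,0],[0,0,0]]
    - [12,[0,0,0],[0,0,0]]
    - [12,[0,0,0],[0,0,0]]
    - [12,[0,0,0],[0,0,0]]

```text
clock: 11.1
eef_pos: [479.1, 227.7, 277.1]
tcp_rot: [-3.141, 0.0, 1.573]
contact_force: [0.0, 0.5, 0.2]
opening: 0.173
```

Run:
```python
from h import *
from scipy.optimize import least_squares
s=sense();p,R=pose(s);print(s["opening"]*85.4,p,s["contact_force"])
c=get_calibration("wrist");f=grab_frame("wrist");cv2.imwrite("pics/w6.png",f)
g=cv2.cvtColor(f,cv2.COLOR_BGR2GRAY).astype(np.float32)
o=f.copy()
for r in(97,100):
    a=np.linspace(0,6.28,200); uv=proj(c,np.c_[578.3+r*np.cos(a),230+r*np.sin(a),a*0+175])
    cv2.polylines(o,[uv.round().astype(np.int32)],True,(0,255,0),1)
ob=p+[4,0,-17]
for X in(1.5,-1.5,-13):
    uv=proj(c,np.array([[ob[0]+X,ob[1]+y,ob[2]+z] for y,z in((10,-20),(-10,-20))]));cv2.line(o,*[tuple(int(round(v)) for v in q) for q in uv],(0,0,255),1)
cv2.imwrite("pics/w6v.png",np.clip(o*1.3,0,255).astype(np.uint8))
```

```text
14.815826507807976 [479.114027   227.68916934 277.05424566] [0.02835726 0.53801944 0.23392082]
```

View pics/w6v.png

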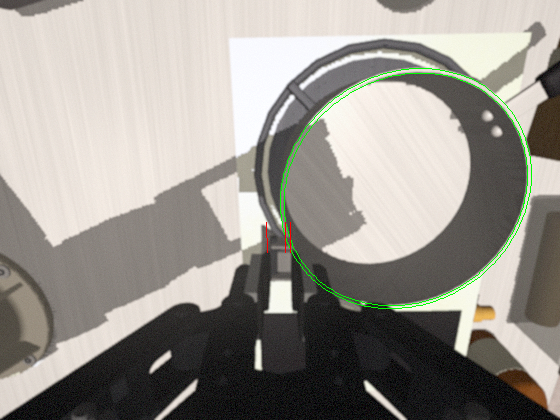

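The fitted rim (green) overlays the actual rim well, with the left wall near (287,215), and the jaw gap (red, columns 267–290) brackets it. Lowering.

Emit:
servo_tool:
  rows:
    - [12,[2.3,0.7,15],[0,0,0]]
    - [12,[0,0,25],[0,0,0]]
    - [12,[0,0,20],[0,0,0]]
    - [12,[0,0,12],[0,0,0]]
    - [12,[0,0,5],[0,0,0]]
    - [12,[0,0,0],[0,0,0]]
    - [12,[0,0,0],[0,0,0]]

```text
clock: 12.02
eef_pos: [480.1, 231.3, 200.7]
tcp_rot: [3.141, -0.0, 1.574]
contact_force: [0.2, -0.9, -0.0]
opening: 0.177
```

Emit:
servo_tool:
  rows:
    - [12,[0,0,4],[0,0,0]]
    - [12,[0,0,2],[0,0,0]]
    - [12,[0,0,0],[0,0,0]]

```text
clock: 12.4
eef_pos: [478.9, 231.2, 194.0]
tcp_rot: [-3.14, 0.0, 1.574]
contact_force: [-5.4, 1.3, 3.0]
opening: 0.173
```

Emit:
servo_tool:
  rows:
    - [12,[0,0,1],[0,0,0]]
    - [12,[0,0,0],[0,0,0]]

```text
clock: 12.65
eef_pos: [478.8, 231.2, 193.3]
tcp_rot: [-3.14, 0.0, 1.574]
contact_force: [-6.4, 0.4, 8.1]
opening: 0.175
```

Emit:
servo_tool:
  rows:
    - [12,[0,0,1],[0,0,0]]
    - [12,[0,0,0],[0,0,0]]

```text
clock: 12.9
eef_pos: [478.7, 231.2, 192.7]
tcp_rot: [-3.14, 0.0, 1.574]
contact_force: [-8.6, 0.3, 12.1]
opening: 0.177
```

Run:
```python
from h import *
s=sense();p,R=pose(s);print(s["opening"]*85.4,p,s["contact_force"],s["wrist_torque"])
F,T=s["contact_force"],s["wrist_torque"]*1000
print("line point",np.cross(F,T)/(F@F), "dir",F/np.linalg.norm(F))
c=get_calibration("wrist");f=grab_frame("wrist");cv2.imwrite("pics/w7.png",f)
o=cv2.resize(f[120:330,160:440],(800,600),interpolation=cv2.INTER_CUBIC)
cv2.imwrite("pics/w7v.png",np.clip(o*1.6,0,255).astype(np.uint8))
```

```text
15.079051126949233 [478.65136988 231.15328998 192.68845869] [-8.56428985  0.34777346 12.06808274] [-0.00376438  1.70537932  0.00856904]
line point [-93.91627669   0.127604   -66.65272436] dir [-0.57858024  0.02349463  0.81528701]
```

View pics/w7v.png

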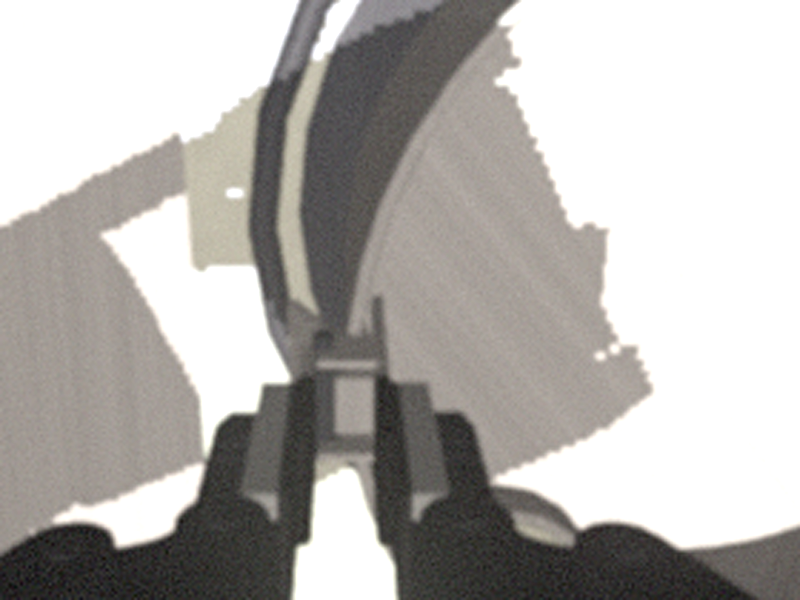

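The rim enters the clip's frame at (352,320), between the plate (378,310) and the outer jaw. The −X side force fits the wall riding on the sloping open jaw, since the gap narrows towards the bridge. I'll lift a little, move 3 mm outward and lower again.

Emit:
servo_tool:
  rows:
    - [12,[0,0,-5],[0,0,0]]
    - [12,[0,-2.8,0],[0,0,0]]
    - [12,[0,0,0],[0,0,0]]
    - [12,[0,0,3],[0,0,0]]
    - [12,[0,0,0],[0,0,0]]

```text
clock: 13.58
eef_pos: [476.7, 231.0, 193.6]
tcp_rot: [-3.141, 0.0, 1.574]
contact_force: [-0.7, 0.0, -0.6]
opening: 0.173
```

Emit:
servo_tool:
  rows:
    - [12,[0,0,1.5],[0,0,0]]
    - [12,[0,0,0],[0,0,0]]

```text
clock: 13.82
eef_pos: [477.0, 231.2, 192.7]
tcp_rot: [3.141, -0.0, 1.574]
contact_force: [-0.7, -0.3, 1.1]
opening: 0.179
```

Emit:
servo_tool:
  rows:
    - [12,[0,0,1],[0,0,0]]
    - [12,[0,0,0],[0,0,0]]

```text
clock: 14.08
eef_pos: [477.1, 231.2, 192.5]
tcp_rot: [3.141, -0.0, 1.574]
contact_force: [-4.2, -1.1, 10.0]
opening: 0.179
```

Emit:
servo_tool:
  rows:
    - [12,[0,0,-2],[0,0,0]]
    - [12,[0,-1.2,0],[0,0,0]]
    - [12,[0,0,2],[0,0,0]]
    - [12,[0,0,0],[0,0,0]]

```text
clock: 14.58
eef_pos: [476.2, 231.3, 192.5]
tcp_rot: [3.14, -0.0, 1.574]
contact_force: [-1.5, -1.2, 10.3]
opening: 0.176
```

Emit:
servo_tool:
  rows:
    - [12,[0,0,0.7],[0,0,0]]
    - [12,[0,0,0],[0,0,0]]
    - [12,[0,0,0],[0,0,0]]

```text
clock: 14.95
eef_pos: [476.3, 231.4, 192.4]
tcp_rot: [3.14, -0.001, 1.574]
contact_force: [-2.8, -3.3, 15.6]
opening: 0.178
```

Firm stop at z 192.4 with the force rising almost purely vertically, so the bridge is on the rim. Releasing.

Emit:
servo_tool:
  rows:
    - [12,[0,0,-0.8],[0,0,0]]
    - [30,[0,0,0],[0,0,0]]
    - [30,[0,0,0],[0,0,0]]
    - [85,[0,0,0],[0,0,0]]
    - [85,[0,0,0],[0,0,0]]
    - [85,[0,0,0],[0,0,0]]

```text
clock: 15.7
eef_pos: [476.0, 231.2, 191.8]
tcp_rot: [3.141, -0.0, 1.574]
contact_force: [-0.6, 0.1, 0.0]
opening: 0.964
```

Emit:
servo_tool:
  rows:
    - [85,[0,0,0],[0,0,0]]
    - [85,[0,0,-15],[0,0,0]]
    - [85,[0,0,-30],[0,0,0]]
    - [85,[0,0,-50],[0,0,0]]
    - [85,[0,0,-20],[0,0,0]]
    - [85,[0,0,0],[0,0,0]]
    - [85,[0,0,0],[0,0,0]]

```text
clock: 16.58
eef_pos: [475.2, 230.9, 306.1]
tcp_rot: [-3.141, 0.0, 1.574]
contact_force: [-0.4, -0.5, -0.6]
opening: 0.995
```

Run:
```python
from h import *
s=sense();p,R=pose(s);print(s["opening"]*85.4,p,s["contact_force"])
c=get_calibration("wrist");f=grab_frame("wrist");cv2.imwrite("pics/w8.png",f)
json.dump({k:np.array(v).tolist() for k,v in c.items()},open("w8.json","w"))
o=f.copy()
for r in(97,100):
    a=np.linspace(0,6.28,200); uv=proj(c,np.c_[578.3+r*np.cos(a),230+r*np.sin(a),a*0+175])
    cv2.polylines(o,[uv.round().astype(np.int32)],True,(0,255,0),1)
ob=np.array([479.8,231.3,175])
T=lambda q:proj(c,ob+np.array([-q[0],-q[1],q[2]]))[0]
for q in([-26,40,14],[-4,-10,38],[-4,10,38],[27,-10,35],[27,10,35]):
    cv2.circle(o,tuple(int(round(v)) for v in T(q)),2,(0,0,255),-1)
cv2.imwrite("pics/w8v.png",np.clip(cv2.resize(o[0:330,120:560],(800,600),interpolation=cv2.INTER_CUBIC)*1.3,0,255).astype(np.uint8))
```

```text
84.94505758350293 [475.24094974 230.89403285 306.06140021] [-0.3600137  -0.52985536 -0.57763802]
```

View pics/w8v.png

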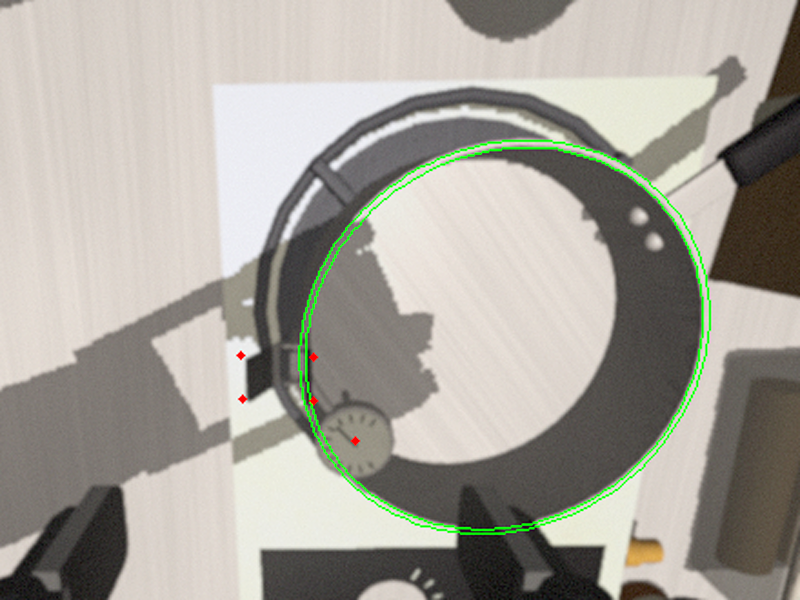

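The thermometer is on the rim: plate at (310,380), outer wing at (258,375), dial at (353,438). The dial matches the prediction for fully seated within about 2 px, and the pan rim still lies on the green fit, so the pan hasn't moved. That uses up the pictures, so the rest will be numeric. Next, the knob.

Run:
```python
from h import *
plan([([637,-222,150],0,10)])
```

```text
from [475.1 230.8 305.6] [-179.9    0.    90.2]
[-45.3, 16.1, 15.6], [-0.0, 0.0, 9.0]
[-42.3, 23.0, 15.6], [-0.0, 0.0, 9.0]
[-38.1, 29.3, 15.6], [-0.0, 0.0, 9.0]
[-33.1, 34.9, 15.6], [-0.0, 0.0, 9.0]
[-27.2, 39.7, 15.6], [-0.0, 0.0, 9.0]
[-20.6, 43.4, 15.6], [-0.0, 0.0, 9.0]
[-13.6, 46.1, 15.6], [-0.0, 0.0, 9.0]
[-6.2, 47.7, 15.6], [-0.0, 0.0, 9.0]
[1.4, 48.1, 15.6], [-0.0, 0.0, 9.0]
[8.9, 47.3, 15.6], [-0.0, 0.0, 9.0]
```

Emit:
servo_tool:
  rows:
    - [85,[-45.3,16.1,5.6],[0,0,9]]
    - [85,[-42.3,23,10.6],[0,0,9]]
    - [85,[-38.1,29.3,15.6],[0,0,9]]
    - [85,[-33.1,34.9,20.6],[0,0,9]]
    - [85,[-27.2,39.7,20.6],[0,0,9]]
    - [85,[-20.6,43.4,20.6],[0,0,9]]
    - [85,[-13.6,46.1,15.6],[0,0,9]]
    - [85,[-6.2,47.7,15.6],[0,0,9]]

```text
clock: 17.62
eef_pos: [605.4, -132.3, 179.8]
tcp_rot: [-3.14, 0.002, 0.312]
contact_force: [1.4, 0.0, 0.5]
opening: 0.991
```

Emit:
servo_tool:
  rows:
    - [85,[1.4,48.1,15.6],[0,0,9]]
    - [85,[8.9,47.3,15.6],[0,0,9]]
    - [85,[0,0,0],[0,0,0]]
    - [85,[0,0,0],[0,0,0]]
    - [85,[0,0,0],[0,0,0]]

```text
clock: 18.25
eef_pos: [638.3, -220.2, 150.7]
tcp_rot: [-3.141, 0.0, 0.006]
contact_force: [-0.1, 0.4, 0.1]
opening: 0.998
```

```bash
cat > look.py <<'E'
from h import *
import sys
n=sys.argv[1]
s=sense();p,R=pose(s);print("tcp",p.round(1),np.degrees(s["tcp_rot"]).round(2),"open",round(s["opening"]*85.4,1),"F",s["contact_force"].round(1))
c=get_calibration("wrist");f=grab_frame("wrist");cv2.imwrite(f"pics/{n}.png",f)
json.dump({k:np.array(v).tolist() for k,v in c.items()},open(f"{n}.json","w"))
W=np.linalg.inv(np.array(c["world_to_cam"]))
for d in boxes_of("wrist","knob")[:3]: print("knob",round(d["conf"],2),np.round((W@np.r_[d["centre"],1])[:3],1))
for i,d in enumerate(trace("wrist","knob")[:3]):
    m=d["mask"];np.save(f"{n}_m{i}.npy",m);v,u=np.nonzero(m)
    print("mask",i,round(d["conf"],2),m.sum(),"px",u.mean().round(1),v.mean().round(1),(u.min(),u.max(),v.min(),v.max()),unproj(c,[[u.mean(),v.mean()]],16).round(1))
E
python3 look.py k1
```

```text
tcp [ 638.3 -220.2  150.7] [-1.7998e+02  2.0000e-02  3.2000e-01] open 85.2 F [-0.1  0.4  0.1]
knob 0.91 [ 550.  -159.2   23.1]
knob 0.62 [ 691.2 -368.6   39.7]
knob 0.59 [ 644.8 -221.6   15.8]
mask 0 0.73 2429 px 278.9 189.2 (np.int64(252), np.int64(305), np.int64(160), np.int64(222)) [[ 644.7 -221.2   16. ]]
mask 1 0.65 2255 px 216.0 288.7 (np.int64(190), np.int64(243), np.int64(261), np.int64(317)) [[ 541.4 -158.4   16. ]]
mask 2 0.64 6379 px 464.3 145.6 (np.int64(415), np.int64(527), np.int64(107), np.int64(189)) [[ 684.4 -381.5   16. ]]
```

```bash
cat > fitknob.py <<'E'
from h import *
from scipy.optimize import minimize
def sil(c,x,y,th,shape,S=4,off=(0,0),z0=0):
    t=np.linspace(0,2*np.pi,60);ct,st=np.cos(th),np.sin(th)
    tr=lambda P:np.c_[x+P[:,0]*ct-P[:,1]*st,y+P[:,0]*st+P[:,1]*ct,P[:,2]+z0]
    sk=np.r_[np.c_[25.5*np.cos(t),25.5*np.sin(t),t*0],np.c_[25.5*np.cos(t),25.5*np.sin(t),t*0+16]]
    b=np.array([[-23,-8],[21,-8],[27,0],[21,8],[-23,8]]);bar=np.r_[np.c_[b,b[:,0]*0+16],np.c_[b,b[:,0]*0+38]]
    im=np.zeros((shape[0]*S,shape[1]*S),np.uint8)
    for P in(sk,bar):
        uv=(proj(c,tr(P))-off+.5)*S
        cv2.fillConvexPoly(im,cv2.convexHull(uv.round().astype(np.int32)),255)
    return cv2.resize(im,(shape[1],shape[0]),interpolation=cv2.INTER_AREA)/255.
def fit(c,m,x0,y0,roi,ths=range(-180,180,30)):
    u0,u1,v0,v1=roi;M=m[v0:v1,u0:u1].astype(float)
    cost=lambda p:abs(sil(c,*p,M.shape,off=(u0,v0))-M).sum()
    R=[]
    for th in np.radians(list(ths)):
        p=np.array([x0,y0,th]);q=minimize(cost,p,method="Nelder-Mead",options=dict(initial_simplex=np.vstack([p,p+[3,0,0],p+[0,3,0],p+[0,0,.3]]),maxiter=150))
        R.append((q.fun,q.x[0],q.x[1],np.degrees(q.x[2])))
    return sorted(R)
E
python3 - <<'E'
from fitknob import *
c=json.load(open("k1.json"));f=cv2.imread("pics/k1.png");m=np.load("k1_m0.npy");roi=(235,325,140,240)
print("trace fit",*[np.round(r,1).tolist() for r in fit(c,m,638,-221,roi)[:3]],sep="\n")
g=f.max(2);print("rows (max channel) every 3px")
for v in range(152,232,4): print(v,' '.join(f"{int(a):3d}" for a in g[v,244:318:3]))
ys,xs=np.nonzero(m&(g>110));print("bright in mask",len(ys),xs.mean(),ys.mean(),unproj(c,[[xs.mean(),ys.mean()]],38).round(1) if len(ys) else "")
E
```

```text
trace fit
[255.2, 643.4, -220.8, -0.1]
[255.3, 643.5, -220.8, 2.9]
[256.7, 643.9, -220.7, 2.4]
rows (max channel) every 3px
152 147 140 105 102 104 107 106 104 101 107 104 102 104 102 105 103 105 107 103 102 104 104 107 103 104
156 173 103 106 103 107 103 104 105 105 105 106 107 103 107 105 106 107 102 106 102 106 107 109 106 104
160 137 106 109 108 107 108 106 109 104  95  73  62  60  69  92 104 108 109 106 106 108 108 109 106 105
164 113 108 110 109 108 106  97  52  29  25  30  30  33  26  26  30  48  96 109 106 107 107 106 106 108
168 106 106 108 107 108  80  28  30  36  27  33  72 102  35  35  38  37  26  73 105 105 103 108 106 109
172 107 110 108 108  69  31  32  35  39  35  40  76 104  35  29  38  35  39  27  68 103 106 107  99 102
176 105 107 111  97  36  37  39  35  30  36  30  75  86  35  33  35  37  34  31  38  92 106 107 108 107
180 107 108 108  63  40  36  32  39  35  35  37  89  93  43  38  37  38  38  37  37  47 103 107 105 105
184 108 107 107  46  40  37  34  32  34  35  35  87  88  35  33  33  38  45  39  41  40 105 106 108 107
188 112 110 111  46  39  41  41  35  36 
[... 482 characters left out ...]
8 183 181 184 182 181 175  89  42  43  46  48  40  45  46  46  43  42  60 108 106 111 110 111 109 105
212 183 184 185 184 185 185 185 173  99  42  51  47  50  50  50  66  99 107 109 109 109 106 110 109 112
216 184 182 183 184 184 185 184 185 174  48  52  49  50  46  54 123 124 125 114 109 111 110 110 112 154
220 184 184 182 185 182 184 183 183 177  80  55  57  58  55  97 183 183 183 183 176 166 153 138 118 160
224 186 186 185 186 185 186 185 186 185 185 186 187 186 184 186 187 185 186 185 185 182 184 184 181 113
228 185 185 185 184 186 185 184 186 185 185 183 184 183 184 183 182 183 185 183 184 184 182 182 159 111
bright in mask 38 277.7894736842105 197.6578947368421 [[ 643.1 -220.3   38. ]]
```

Run:
```python
from fitknob import *
c=json.load(open("k1.json"));f=cv2.imread("pics/k1.png");g=f.max(2);u0,u1,v0,v1=235,325,140,240
m=np.zeros(g.shape,bool);m[v0:v1,u0:u1]=g[v0:v1,u0:u1]<78
m=cv2.morphologyEx(m.astype(np.uint8),cv2.MORPH_CLOSE,np.ones((9,9)))>0
print(m.sum());M=m[v0:v1,u0:u1].astype(float)
def silh(p,ret=False):
    x,y,th,z0,rs=p
    t=np.linspace(0,2*np.pi,60);ct,st=np.cos(th),np.sin(th);S=4
    tr=lambda P:np.c_[x+P[:,0]*ct-P[:,1]*st,y+P[:,0]*st+P[:,1]*ct,P[:,2]+z0]
    sk=np.r_[np.c_[rs*np.cos(t),rs*np.sin(t),t*0],np.c_[rs*np.cos(t),rs*np.sin(t),t*0+16]]
    b=np.array([[-23,-8],[21,-8],[27,0],[21,8],[-23,8]]);bar=np.r_[np.c_[b,b[:,0]*0+16],np.c_[b,b[:,0]*0+38]]
    im=np.zeros((M.shape[0]*S,M.shape[1]*S),np.uint8)
    for P in(sk,bar): cv2.fillConvexPoly(im,cv2.convexHull(((proj(c,tr(P))-[u0,v0]+.5)*S).round().astype(np.int32)),255)
    s=cv2.resize(im,(M.shape[1],M.shape[0]),interpolation=cv2.INTER_AREA)/255.
    return s if ret else abs(s-M).sum()
for th in(0,30,-30,180,150):
    p=np.array([640,-221,np.radians(th),0,25.]);q=minimize(silh,p,method="Nelder-Mead",options=dict(initial_simplex=np.vstack([p]+[p+d for d in np.diag([3,3,.3,-8,-1])]),maxiter=400))
    print(q.fun.round(1),q.x.round(2),np.degrees(q.x[2]).round(1))
    if th==0: b=q.x
s=silh(b,True)
for v in range(14,90,3): print(v+v0,''.join('.+-#'[int(M[v,u]>.5)+2*int(s[v,u]>.5)] for u in range(10,80)))
# white line direction at z=38
w=(g>68)&(g<130);pts=[]
for v in range(166,187):
    r=[u for u in range(272,284) if g[v,u]>60]
    if r: pts.append([np.average(r,weights=[float(g[v,u])-38 for u in r]),v])
pts=np.array(pts);P=unproj(c,pts,38);k=np.polyfit(P[:,0],P[:,1],1);print("line",P[[0,-1]].round(1).tolist(),"angle",np.degrees(np.arctan(k[0])).round(1))
```

```text
2411
80.4 [ 6.4172e+02 -2.2076e+02  1.0000e-02 -1.3770e+01  2.5280e+01] 0.3
73.5 [ 6.4367e+02 -2.2087e+02  1.0000e-02 -6.5600e+00  2.4560e+01] 0.7
82.5 [ 6.4115e+02 -2.2090e+02  3.0000e-02 -1.6480e+01  2.5460e+01] 1.6
82.8 [ 638.64 -220.75    3.16  -26.07   26.3 ] 181.3
85.1 [ 642.49 -220.8     3.16  -11.78   25.02] 181.2
154 ......................................................................
157 ......................................................................
160 ............................###########--.............................
163 ....................-##########################-......................
166 .................###################################..................
169 ..............########################################+...............
172 ...........+############################################+.............
175 ..........+###############################################............
178 .........##################################################+..........
181 ........####################################################+.........
184 .......+##############
[... 536 characters left out ...]
#####################................
208 .................-#################################...................
211 ......................-########################.......................
214 .........................-#################...........................
217 .........................-################-...........................
220 ...........................++++++++++++++.............................
223 ......................................................................
226 ......................................................................
229 ......................................................................
line [[669.9, -221.2, 38.0], [653.2, -220.9, 38.0]] angle -1.1
```

Run:
```python
from fitknob import *
# joint check: fit with z0=0,free x,y only in each view (dark mask)
for n,roi in(("k1",(235,325,140,240)),("w3",(375,465,5,80))):
    c=json.load(open(n+".json"));g=cv2.imread(f"pics/{n}.png").max(2);u0,u1,v0,v1=roi
    m=np.zeros(g.shape,bool);m[v0:v1,u0:u1]=g[v0:v1,u0:u1]<78
    m=cv2.morphologyEx(m.astype(np.uint8),cv2.MORPH_CLOSE,np.ones((9,9)))>0
    k,l,st,_=cv2.connectedComponentsWithStats(m.astype(np.uint8));i=1+st[1:,4].argmax();m=l==i;print(n,st[i])
    for r in fit(c,m,640,-221,roi,ths=(-10,10,170,190))[:2]:print(np.round(r,1).tolist())
    if n=="w3":
        q=np.argwhere((g[v0:v1,u0:u1]>95)&(cv2.erode(m.astype(np.uint8),np.ones((2,2)))[v0:v1,u0:u1]>0))+[v0,u0];print(len(q),q.min(0) if len(q) else "",q.max(0) if len(q) else "")
        print("line ends 800px (628,57),(652,54):",unproj(c,np.array([[628,57],[652,54]])*.7,38).round(1).tolist())
    W=np.linalg.inv(np.array(c["world_to_cam"]));print("cam",W[:3,3].round(1))
```

```text
k1 [ 252  160   54   61 2411]
[276.8, 644.3, -220.7, 0.3]
[277.3, 644.6, -220.6, -0.0]
cam [ 717.1 -221.9  293.5]
w3 [ 386   16   70   56 2608]
[411.8, 643.2, -222.0, 0.6]
[414.7, 643.5, -221.2, -3.4]
82 [ 36 438] [ 40 454]
line ends 800px (628,57),(652,54): [[655.6, -222.6, 38.0], [670.2, -220.8, 38.0]]
cam [ 514.  -277.9  351.7]
```

Emit:
servo_tool:
  rows:
    - [85,[4.9,0.8,30],[0,0,-0.3]]
    - [85,[0,0,45],[0,0,0]]
    - [85,[0,0,35],[0,0,0]]
    - [85,[0,0,17],[0,0,0]]
    - [85,[0,0,0],[0,0,0]]
    - [85,[0,0,0],[0,0,0]]

```text
clock: 19.15
eef_pos: [644.5, -222.5, 25.3]
tcp_rot: [3.141, -0.002, 0.009]
contact_force: [0.1, -0.2, -0.2]
opening: 0.995
```

Emit:
servo_tool:
  rows:
    - [85,[0,0,5.5],[0,0,0]]
    - [85,[0,0,0],[0,0,0]]
    - [85,[0,0,0],[0,0,0]]

```text
clock: 19.52
eef_pos: [643.6, -222.3, 18.5]
tcp_rot: [3.141, -0.0, 0.009]
contact_force: [-1.1, 0.3, 0.8]
opening: 0.994
```

Emit:
servo_tool:
  rows:
    - [85,[0,0,0],[0,0,0]]

```text
clock: 19.65
eef_pos: [643.5, -222.3, 18.4]
tcp_rot: [3.141, -0.0, 0.009]
contact_force: [0.3, -0.6, -0.3]
opening: 0.999
```

Emit:
servo_tool:
  rows:
    - [50,[0,-1.2,0],[0,0,0]]
    - [30,[0,0,0],[0,0,0]]
    - [30,[0,0,0],[0,0,0]]
    - [20,[0,0,0],[0,0,0]]
    - [20,[0,0,0],[0,0,0]]
    - [8,[0,0,0],[0,0,0]]
    - [8,[0,0,0],[0,0,0]]
    - [8,[0,0,0],[0,0,0]]
  force: 60

```text
clock: 20.65
eef_pos: [643.6, -221.1, 18.4]
tcp_rot: [3.141, -0.0, 0.009]
contact_force: [-0.1, -0.5, 2.9]
opening: 0.172
```

Emit:
servo_tool:
  rows:
    - [8,[0,0,0],[0,0,0]]
    - [8,[0,0,-5],[0,0,0]]
    - [8,[0,0,-20],[0,0,0]]
    - [8,[0,0,-40],[0,0,0]]
    - [8,[0,0,-50],[0,0,0]]
    - [8,[0,0,0],[0,0,0]]
    - [8,[0,0,0],[0,0,0]]

```text
clock: 21.52
eef_pos: [643.3, -221.0, 134.0]
tcp_rot: [3.141, -0.001, 0.009]
contact_force: [0.1, 0.3, -0.5]
opening: 0.174
```

```bash
python3 look.py k2
python3 - <<'E'
from h import *
c=json.load(open("k2.json"));g=cv2.imread("pics/k2.png").max(2);p,R=pose()
# predicted knob with origin at TCP xy, z=TCP-18.4
for q in([0,0,-18.4],[27,0,19.6],[25.5,0,-2.4],[13,0,19.6]): print(q,proj(c,p+R.apply([q[0],-q[1],-q[2]])).round(1))
for v in range(190,300,4): print(v,' '.join(f"{int(a):3d}" for a in g[v,240:322:3]))
E
```

```text
tcp [ 643.3 -221.   134. ] [ 1.7999e+02 -4.0000e-02  5.0000e-01] open 14.8 F [ 0.1  0.3 -0.5]
knob 0.96 [ 552.3 -160.    17.1]
knob 0.85 [ 692.1 -371.5   38.2]
knob 0.8 [ 652.4 -224.6  150. ]
mask 0 0.77 1122 px 210.2 290.7 (np.int64(189), np.int64(232), np.int64(275), np.int64(309)) [[ 554.9 -157.7   16. ]]
mask 1 0.64 6134 px 280.5 260.2 (np.int64(235), np.int64(326), np.int64(210), np.int64(331)) [[ 587.4 -223.9   16. ]]
mask 2 0.61 7312 px 474.1 155.4 (np.int64(421), np.int64(541), np.int64(115), np.int64(202)) [[ 684.2 -382.1   16. ]]
[0, 0, -18.4] [[276.2 252.7]]
[27, 0, 19.6] [[274.9 234.4]]
[25.5, 0, -2.4] [[275.6 220. ]]
[13, 0, 19.6] [[275.1 263.8]]
190 117 118 118 119 121 118 120 116 115 116 119 114 115 114 116 114 114 116 114 115 116 116 116 117 115 114 110 119
194 120 119 119 118 119 116 118 117 117 117 114 112 117 113 116 115 115 117 115 113 115 118 115 116 113 117 116 116
198 118 119 119 120 119 117 122 118 123 118 118 118 123 121 119 120 118 118 119 122 120 119 119 120 122 121 123 120
202 117 116 120 118 119 119 117 119 116 121 120 119 118 116 115 118 119 118 116 116 
[... 2115 characters left out ...]
  38
278  37  39  45  68  67  64  59  24  32  27  29  31  29  37  25  30  25  30  28  30  33  62  66  63  67  46  38  41
282  34  38  57  66  64  66  56  18  22  28  37  22  26  37  31  25  27  30  29  31  34  65  65  65  65  46  37  36
286  38  32  65  65  69  64  42  24  26  30  26  28  34  35  29  23  30  32  32  29  24  56  67  68  63  61  33  30
290  38  37  65  63  57  67  40  25  28  25  23  26  28  27  34  35  34  23  33  28  25  43  64  65  67  62  37  31
294  31  29  50  78 100 108  52  30  30  26  28  25  23  34  32  31  28  24  22  27  34  67 107 102  74  42  23  34
298  25  30  25  33  39 103  45  35  25  29  20  34  25  27  32  23  26  28  20  22  28  69  97  34  26  29  29  40
```

Run:
```python
from h import *
c=json.load(open("k2.json"));p,R=pose()
for q in([11,9,0],[11,-9,0],[11,9,-3],[-11,9,0]): print(q,proj(c,p+R.apply(q)).round(1))
f=cv2.imread("pics/k2.png").max(2)
print("line start",f[232:242,279].tolist(),f[266:276,279].tolist())
print("pad corner cols 250-262 rows 246..258");[print(v,f[v,248:264].tolist(),f[v,296:314].tolist()) for v in range(246,260,2)]
plan([([502,-58,125],37.5,5)])
```

```text
[11, 9, 0] [[293.6 248.8]]
[11, -9, 0] [[257.7 248.9]]
[11, 9, -3] [[293.9 251.5]]
[-11, 9, 0] [[293.1 287.3]]
line start [37, 36, 39, 44, 80, 110, 126, 129, 128, 127] [126, 125, 124, 127, 116, 84, 51, 25, 34, 27]
pad corner cols 250-262 rows 246..258
246 [44, 41, 40, 43, 34, 46, 41, 40, 36, 41, 37, 42, 38, 37, 41, 36] [30, 39, 29, 43, 38, 30, 37, 38, 33, 41, 38, 34, 39, 39, 38, 37, 40, 39]
248 [41, 40, 39, 41, 42, 42, 45, 38, 41, 39, 39, 37, 43, 37, 30, 37] [34, 33, 31, 31, 36, 35, 35, 41, 37, 43, 39, 37, 34, 43, 34, 35, 40, 41]
250 [43, 43, 46, 42, 40, 40, 39, 40, 40, 40, 38, 41, 39, 44, 25, 37] [35, 35, 37, 35, 36, 34, 35, 33, 40, 42, 35, 36, 38, 42, 39, 36, 42, 39]
252 [40, 48, 36, 44, 40, 45, 44, 35, 40, 37, 39, 36, 43, 37, 33, 38] [31, 33, 33, 35, 42, 41, 40, 35, 36, 40, 41, 41, 39, 47, 40, 40, 38, 43]
254 [42, 37, 41, 49, 57, 56, 64, 56, 58, 62, 62, 59, 60, 51, 42, 41] [36, 33, 35, 47, 57, 55, 59, 55, 55, 58, 57, 58, 59, 52, 45, 45, 37, 37]
256 [43, 45, 49, 56, 65, 68, 67, 70, 67, 71, 71, 67, 68, 57, 45, 35] [32, 34, 39, 54, 62, 66, 68, 65, 63, 63, 69, 71, 67, 57, 51, 39, 37, 41]
258 [39, 44, 50, 60, 66, 71, 69, 72, 65, 69, 62, 69, 66, 51, 42, 35] [35, 27, 39, 51, 63, 64, 64, 70, 65, 68, 71, 66, 71, 63, 55, 44, 40, 39]
from [ 642.6 -220.7  132. ] [-1.8e+02  1.0e-01  5.0e-01]
[-27.8, -32.8, 1.5], [-0.0, 0.0, -7.4]
[-23.4, -36.1, 1.5], [-0.0, 0.0, -7.4]
[-18.5, -38.8, 1.4], [-0.0, 0.0, -7.4]
[-13.4, -40.9, 1.4], [-0.0, 0.0, -7.4]
[-8.0, -42.3, 1.4], [-0.0, 0.0, -7.4]
```

Emit:
servo_tool:
  rows:
    - [8,[-27.8,-32.8,0],[0,0,-7.4]]
    - [8,[-23.4,-36.1,0],[0,0,-7.4]]
    - [8,[-18.5,-38.8,1.4],[0,0,-7.4]]
    - [8,[-13.4,-40.9,2.5],[0,0,-7.4]]
    - [8,[-8,-42.3,3],[0,0,-7.4]]
    - [8,[0,0,0],[0,0,0]]
    - [8,[0,0,0],[0,0,0]]
    - [8,[0,0,0],[0,0,0]]

```text
clock: 22.68
eef_pos: [503.7, -58.9, 126.2]
tcp_rot: [3.141, -0.0, 0.653]
contact_force: [-0.5, 0.5, -0.6]
opening: 0.173
```

Run:
```python
from h import *
s=sense();p,R=pose(s);print(p.round(2),np.degrees(s["tcp_rot"]).round(2),s["opening"]*85.4,s["contact_force"])
c=get_calibration("wrist");f=grab_frame("wrist");cv2.imwrite("pics/k3.png",f)
json.dump({k:np.array(v).tolist() for k,v in c.items()},open("k3.json","w"))
uv=proj(c,[557.5,-15.5,86])[0];print(uv)
u,v=uv.round().astype(int);sat=f[:,:,2].astype(int)-f[:,:,0]
for y in range(v-22,v+24,2): print(y,' '.join(f"{a:3d}" for a in sat[y,u-22:u+24:2]))
```

```text
[503.71 -58.92 126.22] [ 1.7998e+02 -1.0000e-02  3.7420e+01] 14.784866396736014 [-0.50523758  0.48688001 -0.55161693]
[274.4729077  121.16501976]
99   2   4   7   3   0   0   1   7   6   5   3   6   9   7   8  10   6   9  10  11   9   9   9
101   2   2   4   7   4   2  -1   0   5   7   6  11   8   8  11  10   8  10   9   8  10   8   7
103   2   1   1   4   6   4   3   2   4   8   8  12   8   9  11  10   9   8   8   9   8   9   7
105   3   3   2   0   2   6   7   8  10   8   8   4   6   8   6   9   9   9   6   9   8   8   9
107   2   2   2   1   1   2   6   4   4   1  -1  -1   0  -1   4   5   9  10   9   8   8  10   9
109   1   2   2   3   2   2   3   0  -2  -2  -1   2   1   0  -4   2   2   9   9  10   9   9   8
111   3   1   4   1   2   5   3  -4  -2  -5  -2   2   0   0  -1   0   0   6   8  11  10   8   7
113   3   2   5   9   6   2   0  -3   0  -2  -1   2   2  -2  -4  -1  -2   3   8  10  11   9   9
115   4   4  10  10   5   0  -2  -3   2  -2   1   0  -1  -2   1  -2   0  -2   1   9  10   9   9
117   3   9   9   7   0   1   1  -3   0   0   0  -4  -1  -1   0  -2   3  -2  -1   5  10   9
[... 552 characters left out ...]
   8  -3   4   9  10   9   2
131   9  10   9   9   8   6   3  24  52  72  77  79  75  68  48  17  -3   3  11   8   9   9  10
133  10  11  10   8  10   7   0   3  18  39  58  58  51  38   8  -3   5   6   9   9   7   7   8
135   7  12  10  10   8  10   8   2   2   3  11  13   8   1  -3   5   7   9   9  11  10   8   9
137  10  11  11   9  10   8   8   8   7   5   4   0   3   5   6   8  11   9  11  10  10   8   8
139   9  10  10   8   9   9  10  10   9   9   8   8   9   9  10   8   8  10   9  10   9  11  11
141   9   8   9  10  11   8  11  10  10  10   9   9   9   9   5   5  10   8  11   8   9   8  10
143   7   8  10  10   7   9   8  10   7   9   9   8   9   9   6   4   7   8   9  12   9  10   9
```

Run:
```python
from h import *
from scipy.optimize import least_squares
c=json.load(open("k3.json"));f=cv2.imread("pics/k3.png");p=np.array([503.71,-58.92,126.22])
sat=f[:,:,2].astype(float)-f[:,:,0];m=(sat>38)[100:150,245:305]
n,l,st,_=cv2.connectedComponentsWithStats(m.astype(np.uint8));m=l==1+st[1:,4].argmax();print(m.sum())
S=8;th0=np.radians(37.4)
def sil(q):
    x,y,th,R=q;a=np.arccos(.25);t=np.linspace(a,2*np.pi-a,60)+th
    uv=(proj(c,np.c_[x+R*np.cos(t),y+R*np.sin(t),t*0+85])-[245,100]+.5)*S
    im=np.zeros((50*S,60*S),np.uint8);cv2.fillConvexPoly(im,uv.round().astype(np.int32),255)
    return abs(cv2.resize(im,(60,50),interpolation=cv2.INTER_AREA)/255.-m).sum()
from scipy.optimize import minimize
best=None
for th in(30,37,45):
    a=np.array([557,-16,np.radians(th),5.8]);q=minimize(sil,a,method="Nelder-Mead",options=dict(initial_simplex=np.vstack([a]+[a+d for d in np.diag([2,2,.2,.4])])))
    print(q.fun.round(1),q.x.round(2),np.degrees(q.x[2]).round(1));best=q if best is None or q.fun<best.fun else best
m3=best.x[:2];m2=np.array([555.9,-15.7])
# meas = true + R(yaw) e , tool x=(c,s), tool y=(s,-c)
A=lambda y:np.array([[np.cos(y),np.sin(y)],[np.sin(y),-np.cos(y)]])
M=np.block([[np.eye(2),A(np.radians(90.3))],[np.eye(2),A(th0)]])
print("true,e",np.linalg.solve(M,np.r_[m2,m3]).round(2), "cond",np.linalg.cond(M).round(1))
for e in([0,-2.1],[-1,-2.1],[-1.5,-2.1],[0.5,-2.1]):
    print(e,(m2-A(np.radians(90.3))@e).round(2),(m3-A(th0)@e).round(2))
```

```text
238
17.4 [556.54 -15.75   0.72   5.9 ] 41.5
17.0 [556.49 -15.71   0.72   5.9 ] 41.4
17.3 [556.47 -15.7    0.72   5.93] 41.3
true,e [ 5.5618e+02 -1.6300e+01  6.1000e-01 -2.8000e-01] cond 4.3
[0, -2.1] [558.   -15.69] [557.77 -17.38]
[-1, -2.1] [557.99 -14.69] [558.56 -16.78]
[-1.5, -2.1] [557.99 -14.19] [558.96 -16.47]
[0.5, -2.1] [558.   -16.19] [557.37 -17.69]
```

Run:
```python
from h import *
D={"w2":([557.84,-18.51,140.6],90.2),"w3":([514.89,-355.15,208.95],90.2),"w8":([475.24,230.89,306.06],90.2),"k1":([638.3,-220.2,150.7],.32),"k2":([643.3,-221,134],.5),"k3":([503.71,-58.92,126.22],37.42)}
A=[];b=[]
for n,(p,y) in D.items():
    W=np.linalg.inv(np.array(json.load(open(n+".json"))["world_to_cam"]));o=W[:3,3]-p;y=np.radians(y)
    A+=[[np.cos(y),np.sin(y),1,0],[np.sin(y),-np.cos(y),0,1]];b+=list(o[:2])
    print(n,o.round(2))
b+=[ -41.1*0+ (np.cos(np.radians(167))*79.33+np.sin(np.radians(167))*-2.02), np.sin(np.radians(167))*79.33+ -np.cos(np.radians(167))*-2.02];y=np.radians(167);A+=[[np.cos(y),np.sin(y),1,0],[np.sin(y),-np.cos(y),0,1]]
x,r,_,_=np.linalg.lstsq(np.array(A),np.array(b),rcond=None);print("mx my dx dy",x.round(2),(np.array(A)@x-b).round(2))
```

```text
w2 [ -0.87  77.28 142.8 ]
w3 [ -0.86  77.26 142.79]
w8 [ -0.68  77.38 142.74]
k1 [ 78.77  -1.65 142.76]
k2 [ 78.69  -1.2  142.78]
k3 [ 62.39  46.24 142.79]
mx my dx dy [ 7.926e+01  1.000e-02 -5.400e-01 -1.960e+00] [ 0.06  0.03  0.06  0.05 -0.12 -0.08 -0.04  0.13  0.03 -0.08  0.03 -0.04
 -0.02  0.  ]
```

Run:
```python
from h import *
f=cv2.imread("pics/k3.png");sat=cv2.GaussianBlur((f[:,:,2].astype(np.float32)-f[:,:,0]),(3,3),0);c=json.load(open("k3.json"))
pts=[]
for u in range(266,283):
    col=sat[112:128,u];i=np.argmax(col>38);pts.append([u,112+i-1+(38-col[i-1])/(col[i]-col[i-1])])
pts=np.array(pts);P=unproj(c,pts,85);k=np.polyfit(P[:,0],P[:,1],1);t=np.degrees(np.arctan(k[0]))+90
print(pts[[0,4,8,12,16]].round(2).tolist(),"flat normal deg",round(t,1))
plan([([557.1,-13.6,120],39,None),([557.1,-13.6,108],39,1)])
```

```text
[[266.0, 120.19], [270.0, 120.08], [274.0, 120.09], [278.0, 119.98], [282.0, 120.06]] flat normal deg 38.1
from [503.6 -58.9 126.2] [180.   -0.   37.4]
[35.0, -1.7, 3.1], [0.0, -0.0, -0.8]
[35.0, -1.2, 3.1], [0.0, -0.0, -0.8]
[0.0, -0.0, 12.0], [0.0, 0.0, 0.0]
```

Emit:
servo_tool:
  rows:
    - [8,[35,-1.7,3.1],[0,0,-0.6]]
    - [8,[35,-1.2,3.1],[0,0,-0.5]]
    - [8,[0,0,0],[0,0,0]]
    - [8,[0,0,11],[0,0,0]]
    - [8,[0,0,0],[0,0,0]]
    - [8,[0,0,0],[0,0,0]]
  force: 80

```text
clock: 23.48
eef_pos: [555.8, -13.6, 108.9]
tcp_rot: [-3.141, 0.001, 0.673]
contact_force: [0.3, -0.3, 0.3]
opening: 0.163
```

Emit:
servo_tool:
  rows:
    - [8,[0,0,0],[0,0,0]]

```text
clock: 23.6
eef_pos: [556.3, -13.3, 109.3]
tcp_rot: [3.141, -0.0, 0.673]
contact_force: [0.1, 0.4, -0.5]
opening: 0.165
```

Emit:
servo_tool:
  rows:
    - [8,[0.4,0.7,1],[0,0,0]]
    - [8,[0,0,2],[0,0,0]]
    - [8,[0,0,1],[0,0,0]]
    - [8,[0,0,0],[0,0,0]]

```text
clock: 24.1
eef_pos: [557.0, -13.3, 104.9]
tcp_rot: [-3.141, 0.0, 0.674]
contact_force: [1.1, -0.0, -0.8]
opening: 0.161
```

Emit:
servo_tool:
  rows:
    - [8,[0,0,1],[0,0,0]]
    - [8,[0,0,1],[0,0,0]]
    - [8,[0,0,0],[0,0,0]]

```text
clock: 24.48
eef_pos: [557.0, -13.4, 103.0]
tcp_rot: [-3.142, 0.0, 0.674]
contact_force: [-0.4, -0.5, -0.7]
opening: 0.165
```

Emit:
servo_tool:
  rows:
    - [8,[0,0,1],[0,0,0]]
    - [8,[0,0,1],[0,0,0]]
    - [8,[0,0,0],[0,0,0]]

```text
clock: 24.85
eef_pos: [556.7, -13.6, 100.8]
tcp_rot: [-3.141, 0.001, 0.674]
contact_force: [-0.5, -2.0, -0.9]
opening: 0.167
```

The knob is already about 3.5 mm over the tip with no vertical resistance, so it is entering. Continuing.

Emit:
servo_tool:
  rows:
    - [8,[0,0,2],[0,0,0]]
    - [8,[0,0,2],[0,0,0]]
    - [8,[0,0,0],[0,0,0]]

```text
clock: 25.22
eef_pos: [556.6, -13.5, 96.7]
tcp_rot: [-3.141, 0.001, 0.674]
contact_force: [-2.7, -4.4, -1.0]
opening: 0.164
```

Emit:
servo_tool:
  rows:
    - [8,[0,0,2],[0,0,0]]
    - [8,[0,0,2],[0,0,0]]
    - [8,[0,0,0],[0,0,0]]

```text
clock: 25.6
eef_pos: [556.6, -13.6, 92.8]
tcp_rot: [-3.141, 0.001, 0.674]
contact_force: [-4.2, -4.7, 0.2]
opening: 0.165
```

Emit:
servo_tool:
  rows:
    - [8,[0,0,2],[0,0,0]]
    - [8,[0,0,2],[0,0,0]]
    - [8,[0,0,0],[0,0,0]]

```text
clock: 25.98
eef_pos: [556.6, -13.6, 88.8]
tcp_rot: [-3.141, 0.001, 0.674]
contact_force: [-4.5, -3.9, 0.9]
opening: 0.165
```

Emit:
servo_tool:
  rows:
    - [8,[-0.6,0,1],[0,0,0]]
    - [8,[0,0,1],[0,0,0]]
    - [8,[0,0,0],[0,0,0]]

```text
clock: 26.35
eef_pos: [556.6, -13.6, 87.3]
tcp_rot: [-3.141, 0.0, 0.674]
contact_force: [-4.1, -2.1, 5.9]
opening: 0.165
```

Emit:
servo_tool:
  rows:
    - [8,[0,0,1],[0,0,0]]
    - [8,[0,0,1],[0,0,0]]
    - [8,[0,0,0],[0,0,0]]

```text
clock: 26.72
eef_pos: [556.6, -13.7, 85.5]
tcp_rot: [-3.141, -0.0, 0.674]
contact_force: [-4.9, -2.5, 7.3]
opening: 0.167
```

Emit:
servo_tool:
  rows:
    - [8,[0,0,1],[0,0,0]]
    - [8,[0,0,1],[0,0,0]]
    - [8,[0,0,0],[0,0,0]]

```text
clock: 27.1
eef_pos: [556.6, -13.6, 83.6]
tcp_rot: [-3.141, -0.0, 0.674]
contact_force: [-5.9, -2.4, 9.3]
opening: 0.165
```

Emit:
servo_tool:
  rows:
    - [8,[-0.8,0,1],[0,0,0]]
    - [8,[0,0,0],[0,0,0]]

```text
clock: 27.35
eef_pos: [556.6, -13.8, 83.1]
tcp_rot: [3.141, -0.001, 0.673]
contact_force: [-5.1, 0.1, 12.3]
opening: 0.164
```

Emit:
servo_tool:
  rows:
    - [8,[0,0,1],[0,0,0]]
    - [8,[0,0,0],[0,0,0]]

```text
clock: 27.6
eef_pos: [556.7, -13.7, 83.0]
tcp_rot: [3.141, -0.002, 0.674]
contact_force: [-8.6, -0.7, 23.2]
opening: 0.165
```

Emit:
servo_tool:
  rows:
    - [8,[0,0,1],[0,0,0]]
    - [8,[0,0,0],[0,0,0]]

```text
clock: 27.85
eef_pos: [556.8, -13.7, 82.8]
tcp_rot: [3.141, -0.002, 0.674]
contact_force: [-11.4, -0.0, 31.4]
opening: 0.162
```

Hard stop at TCP z of about 83: it follows the spring law from 88.4, then the force rises steeply. I'll ease off 1 mm, hold and verify the rest.

Emit:
servo_tool:
  rows:
    - [8,[0,0,-1],[0,0,0]]
    - [8,[0,0,0],[0,0,0]]
    - [8,[0,0,0],[0,0,0]]
    - [8,[0,0,0],[0,0,0]]

```text
clock: 28.35
eef_pos: [556.7, -13.7, 83.0]
tcp_rot: [3.141, -0.002, 0.674]
contact_force: [-8.6, 0.0, 22.5]
opening: 0.165
```

Run:
```python
from h import *
for n in("top","scene"):
    f=grab_frame(n);cv2.imwrite(f"pics/{n}_end.png",f);a=cv2.imread(f"pics/{n}0.png")
    c=get_calibration(n);W=np.linalg.inv(np.array(c["world_to_cam"]))
    for t in("thermometer","pan","sprinkles","sauce","roller","beaker","scraper","canister","knob"):
        for d in boxes_of(n,t)[:2]:
            if d["conf"]>.5: print(n,t,round(d["conf"],2),np.round((W@np.r_[d["centre"],1])[:3]))
s=sense();print(s["clock"],s["eef_pos"].round(1),s["contact_force"].round(1),s["opening"]*85.4)
```

```text
top thermometer 0.74 [494. 201. 186.]
top pan 0.66 [599. 257.  95.]
top sprinkles 0.78 [ 457. -234.   74.]
top sauce 0.62 [776. -62. 113.]
top roller 0.72 [476. 476.  60.]
top beaker 0.57 [ 785. -241.   39.]
top scraper 0.87 [ 353. -293.    2.]
top canister 0.91 [610. 438. 124.]
top canister 0.68 [490. 199. 185.]
top knob 0.96 [ 674. -374.   17.]
scene thermometer 0.67 [479. 224. 192.]
scene pan 0.87 [576. 250. 126.]
scene sprinkles 0.95 [ 482. -230.   55.]
scene sauce 0.85 [814. -56. 100.]
scene roller 0.74 [ 760. -228.   51.]
scene roller 0.65 [482. 222. 190.]
scene beaker 0.96 [ 761. -230.   51.]
scene scraper 0.69 [576.  -4.  81.]
scene scraper 0.6 [ 350. -317.    2.]
scene canister 0.95 [645. 445. 108.]
scene knob 0.97 [ 686. -369.   40.]
scene knob 0.87 [ 552. -150.   18.]
29.35 [556.7 -13.7  82.9] [-8.7 -0.  22.6] 13.729734962996837
```

```bash
python3 -c "
from rig import *
print(sign_off())"
```

```text
the job is handed in; nothing more can be done
None
```

The thermometer is clipped on the pan rim, and the knob is on the valve stem, held pressed to the bottom of its travel. I handed the job in at about 29 s of the 59 s allowed; no verdict came back.

- **Thermometer:** I squeezed the clip, lifted it from the container and put it on the pan's robot-side rim. The first try rode on the sloping outer jaw with up to about 9 N of side force. I backed off, moved 4 mm outward in two steps and pressed down to a firm stop at about 15 N. After release, the dial appeared within about 2 px of where a fully seated clip should put it. The pan rim still matched the fit I made before placing it.
- **Knob:** I took the smaller black knob and turned it to the stem's flat, at about 38°. It slid on without vertical resistance, and the valve spring then pushed back with 6 to 11 N over the last 5 mm before a hard stop. It is held there with a steady 22.6 N of push and an 80 N grip setting. About 9 N of side force on the stem remained.
- **Last checks:** The bystanders' detected positions changed by only a few mm, within the detector's error, apart from two doubtful detections:
    - **Pan:** the detected centre shifted by about 5–12 mm between the first and last overhead and scene pictures. I put this down to the arm and thermometer covering part of it, but did not confirm it with another rim fit.
    - **Roller:** in the last scene picture the detector put it at the beaker's position. The top camera showed it unmoved.

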